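# Batch check-weighing of turned blanks at a roundness bench

### The job

Change the selector lever over from the gauge feed to the balance feed, resting about two seconds at centre off on the way, then set the empty carrier dish centred on the balance pan and let go of it. Load the dish with every blank from the dispenser, reaching in behind the sprung clear flap, so that all stand upright in the dish and the dish sits centred on the pan (put it right if it has been knocked), and leave it alone to settle for about three seconds. Then switch the lever back to centre off; the loaded dish stays centred on the pan, the flap is shut, and the bearing ring, the jar and the wrench stay where they are.

Things in the scene. Friction and masses are not known exactly. Their poses are not given: they have to be found in the camera images.
- lever (a joint): changeover selector lever, rad: starts near -0.6 (gauge feed, leaning to the selector's -x), 0 is centre off (upright), +0.6 is the balance feed (leaning to the selector's +x). Held by friction, about 1.5 N at the ball; it stays where it is left
- lever_ball (a point): centre of the black ball, 26 mm across, on top of the lever; the ball is 80 mm from the pivot
- selector_pivot (a point): lever pivot, 45 mm above the bench, in the middle of a grey box 120 (x) x 70 (y) x 50 (high) mm; z is up, the lever swings in its x-z plane, its x axis points from the gauge side to the balance side
- dispenser_floor (a point): middle of the dispenser's floor, 6 mm above the bench; z up, x points out of the open side (away from the robot), y along the row of blanks. Up to three blanks stand at y = -80, 0, +80 mm, x = 0. Inside width 290 mm; side walls 58 mm above the bench; front lip 12 mm above the bench at x = +55 mm. The clear flap covers the blanks from above; the open side is low and clear
- flap_edge (a point): middle of the flap's free upper edge. The flap is clear, 278 mm wide, 150 mm from hinge to edge, 4 mm thick, with a slippery white rod 12 mm thick along the edge. Shut, it rises at 42 degrees from a hinge 85 mm behind the row of blanks, 20 mm above the bench; its edge is then 26 mm in front of the row's centre line and 120 mm above the bench
- flap (a joint): flap angle, rad: 0 shut, 1.25 at the stop; grows as the edge swings up and back. About 1.5 N at the edge; springs shut. A gripper pointing down that comes in level from the open side at grasping height meets the edge with its body, pushes it up and back, and the flap then leans on it
- blank1_c (a point): centre of a plain aluminium sleeve blank, 42 mm across, 60 mm tall, about 0.16 kg, standing (z along its axis), a dark bore showing on top; absent in some runs
- blank2_c (a point): as blank1
- blank3_c (a point): as blank1
- carrier_grip (a point): on the axis of the carrier dish's black post, 82 mm above the dish's underside; z up. Dish: aluminium, 0.3 kg, round, 158 mm across, rim 13 mm high and 3 mm thick, floor 6 mm above its underside; post 18 mm across, top 94 mm above the underside. Starts empty on the bench. Three blanks fit round the post with centres 50 mm from its axis
- pan_top (a point): centre of the top face of the balance pan, a flat aluminium disc 120 mm across, 66 mm above the bench when empty; it sinks about 1 mm per 0.09 kg. The round white housing below is 132 mm across
- pan (a joint): sinking of the pan, m: 0 empty, 0.014 at the stop
- bearing_ring_c (a point): bystander: steel bearing ring, 100 mm across, 26 mm tall; point at its centre, half-way up
- oil_jar_c (a point): bystander: amber jar, 56 mm across, 75 mm tall; point at its centre
- wrench_grip (a point): bystander: wrench lying flat; point on its handle
Mind the look-alikes: they are no part of the job. Leave any purple look-alike of the part that bears lever alone.

How it is judged:
By the outcome, as a careful person would: the job done as asked, in the order asked, and still so for the second after the job is handed in, with the robot touching nothing.
Of blank1, blank2, blank3 only 2 to 3 are there at a start; the rules pass over those that are not, and their reading is None.
At some moment in a run one of carrier may be knocked a few centimetres aside while the robot is not near it.
It also fails if it takes over 208 s, if anything falls off the work surface, if the arm or the gripper's body presses on something with over 40 N, if the wrist force passes 120 N, or if a joint passes its speed limit or range.

### The arm

A 6-joint arm with a two-finger parallel gripper is mounted at the origin on the work surface. World frame = base frame: x ahead of the robot, y to its left, z up, the work surface at z = 0. Lengths are in m, angles in degrees, forces in N, time in s.
With the tool pointing down it reaches from about 0.35 to 0.875 m from the base axis. Payload 4.2 kg.
Tool frame: the origin (TCP) lies on the centre line of the jaws, within the pads' length; the fingertips stand 11 mm ahead of it and the grasp point (between the pads) lies 8 mm behind it; y points along the fingers, z is the direction in which the jaws open and shut, and the axes are right-handed (so a half turn about y gives the same grasp; the last joint's range is limited). The gripper opens to 87 mm and grips with 3 to 60 N. Pads are 19 mm wide; open, the fingers measure 117 mm over their backs; the gripper's body (75 mm by 190 mm) begins 51 mm behind the grasp point.
Start: joints at [-48.323, 22.042, 0.453, 0, -68.411, -14.817], TCP at [0.282, -0.558, 0.234] pointing down, gripper open.
Joint ranges: [-179.83, 179.83], [-69.29, 118.12], [-61.27, 80.66], [-181.25, 117.63], [-171.15, -9.14], [-177.46, 177.46]. Speed limits (degrees/s): [159.86, 159.86, 180, 180, 180, 180].

### API

Orientations are given as a 3x3 rotation matrix whose columns are the frame's x, y, z axes.
In Python, from station import r, optics gives the robot as it stands. The module is installed in compiled form; this text tells all that it offers.
- The arm moves only by the tool step_arm, never from a script. Its argument "moves" is a list that holds one entry, the list of rows, each a list of 7 numbers: the turn, a rotation vector about the tool's x, y, z in rad, then the shift along the tool's x, y, z in cm, then the opening in per cent of the stroke, from 0 (shut) to 100 (fully open). A call has exactly 5 rows; each row is the pose to reach, as a shift and turn from the pose commanded when the call began, along the tool's axes at that moment; what a row does not reach only later rows make up. A row lasts 1/12 s, in which the tool goes at most 41.7 mm and 7.16 degrees, less where a joint would pass 70% of its speed; a pose out of reach is approached as far as the arm can. A call with a gripper value outside its range is refused whole. The fingers move at their own pace and stop on an object; the grip force is fixed at half the most. Time passes only in rows, so rows that repeat a pose let the fingers close, or fill a call up. It gives the time, the measured TCP pose, the force and the opening at its end, in the units of the state.
- r.sense(): the state, without advancing time (a new reading comes with each control period).
- optics.capture(name): name is "side" or "top"; returns a dict with "image" (480x640x3 uint8, red, green, blue), "fov_y" (degrees; the focal length in pixels is half the picture's height over the tangent of half this angle, whatever the lens; pixels are square), "cx", "cy" (the principal point, pixels), "cam_to_world" (4x4, takes a point from camera to world coordinates). Camera axes: x right, y down, z forward; pixel columns grow to the right and rows downward; lengths in m; the calibration is good to about 2 mm. A picture is of the moment at which its call begins. There is no depth.
- r.finish_job(): hands the job in, once; it reports no verdict.
The state is a dict: "time_s": time; "joints": joint angles; "joint_velocities": joint speeds; "effort": joint torques, N m; "tcp_pos": TCP position; "ee_rot": TCP orientation; "wrist_force": force on the tool from outside, world axes, zero at the start; "moment": the same for the moment, N m; "gripper_width": opening from 0.0 (shut) to 1.0 (fully open).
Only numpy, scipy, OpenCV 4.12 (cv2) and the standard library are available. Lean on these libraries where they do the work, as an engineer would, in place of code of your own. Each camera call takes 0.05 s, during which the arm holds its last target.

## Working session

There is one attempt and no reset: what is moved stays moved. The work goes in short steps, Python scripts to look and compute and a tool call to move; the robot and the scene stay as the last step left them, time stands still between calls to the robot, and variables do not carry over. Pictures are saved under pics/ and viewed, and the job is handed in when it is done.

Besides the shell and the picture viewer there is one more tool, called after ">>>" in YAML: its name, and indented under it one key for each argument. step_arm: Moves the arm, as the interface text tells. Its arguments: {"type":"object","properties":{"moves":{"type":"array"}},"required":["moves"]}

```bash
mkdir -p pics; ls; cat > h.py <<'E'
import numpy as np, cv2
from station import r, optics
np.set_printoptions(precision=4, suppress=True)
def cap(n, f):
    d=optics.capture(n); cv2.imwrite('pics/'+f+'.png', d['image'][:,:,::-1]); return d
E
python3 - <<'E'
from h import *
import pickle
for n in ['side','top']:
    d=cap(n,n+'0'); print({k:v for k,v in d.items() if k!='image'})
    pickle.dump(d,open(n+'0.pkl','wb'))
s=r.sense(); print(s)
E
```

```text
pics
{'fov_y': 57.557141882597534, 'cx': 315.83395775007614, 'cy': 238.8865133622495, 'cam_to_world': array([[-0.979 , -0.1098,  0.172 ,  0.3652],
       [-0.2036,  0.5828, -0.7867,  0.8441],
       [-0.0138, -0.8051, -0.5929,  0.8006],
       [ 0.    ,  0.    ,  0.    ,  1.    ]])}
{'fov_y': 53.22607735216494, 'cx': 323.89948471274886, 'cy': 236.9327282373792, 'cam_to_world': array([[-0.0021, -0.9977,  0.067 ,  0.4705],
       [-0.9999,  0.0032,  0.0158, -0.0979],
       [-0.016 , -0.067 , -0.9976,  1.4188],
       [ 0.    ,  0.    ,  0.    ,  1.    ]])}
{'time_s': 0.1, 'joints': array([-48.3249,  22.0851,   0.3852,  -0.0251, -68.4109, -14.8148]), 'joint_velocities': array([ 0.1086, -0.0452,  0.2404,  0.0887,  0.0495,  0.0417]), 'effort': array([ -0.0002, -39.169 ,  18.7936,   4.2319,   0.0134,  -0.0001]), 'tcp_pos': array([ 0.2821, -0.5571,  0.2326]), 'ee_rot': array([[ 0.8922, -0.001 , -0.4517],
       [ 0.4517,  0.0017,  0.8922],
       [-0.0001, -1.    ,  0.002 ]]), 'wrist_force': array([-0.7412,  0.1418,  0.111 ]), 'moment': array([-0.0499, -0.0164,  0.0154]), 'gripper_width': 1.0040190735925854}
```

View pics/side0.png

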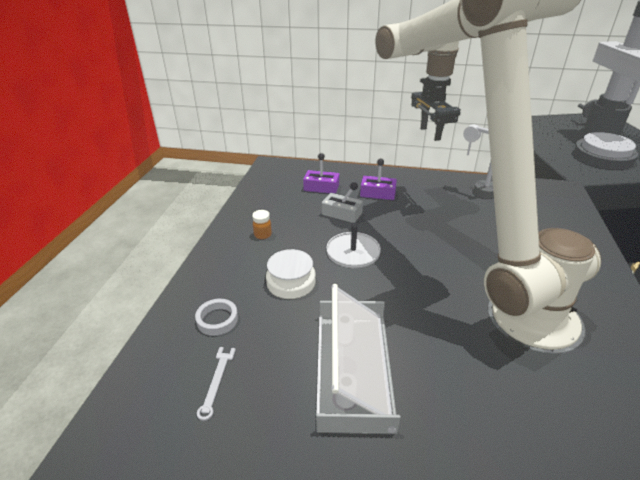

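View pics/top0.png

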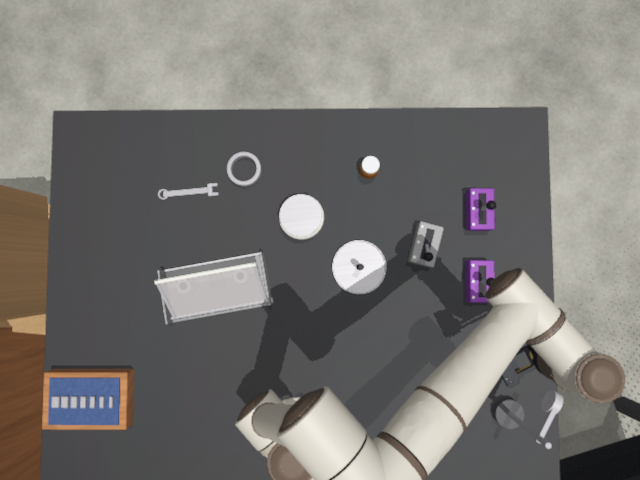

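The side picture shows the grey selector at about (342,206) and purple look-alikes at (321,181) and (379,187). The dish is at (353,248), the pan at (290,268) and the dispenser at (355,365). In the top picture the grey selector is at (426,244), the purple ones at (481,209) and (481,281), the dish at (359,267), the pan at (301,216), and blanks show near (196,285) and (241,275). Next, close crops.

```bash
python3 - <<'E'
import cv2
t=cv2.imread('pics/top0.png'); s=cv2.imread('pics/side0.png')
def crop(im,x,y,w,h,k,f): cv2.imwrite('pics/'+f+'.png',cv2.resize(im[y:y+h,x:x+w],None,fx=k,fy=k,interpolation=cv2.INTER_CUBIC))
crop(t,320,200,130,100,6,'c1'); crop(t,150,240,130,95,6,'c2'); crop(s,300,150,110,120,5,'c3'); crop(s,310,280,100,150,4,'c4'); crop(t,260,150,130,90,6,'c5')
E
```

```text
(no output)
```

View pics/c1.png

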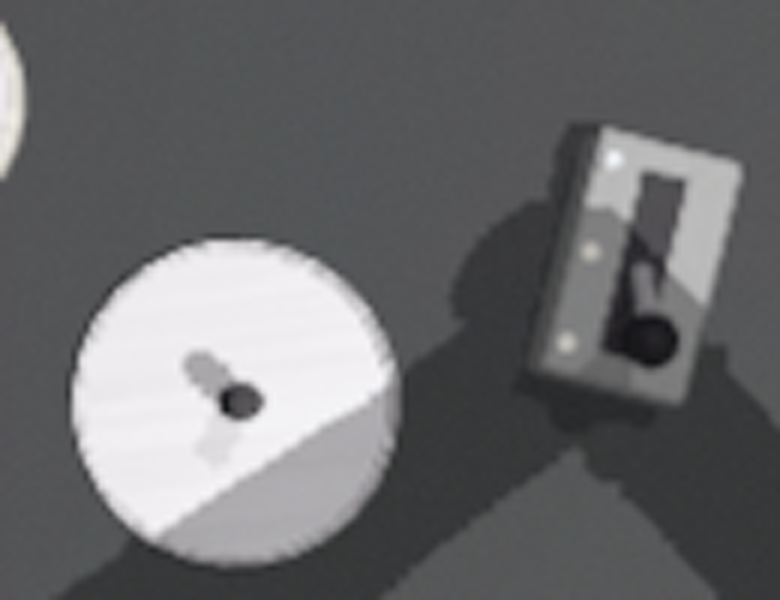

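View pics/c2.png

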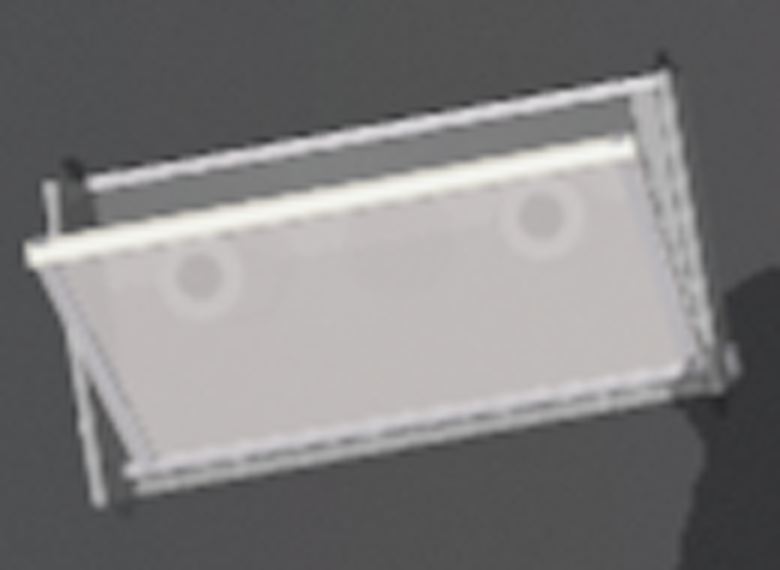

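View pics/c3.png

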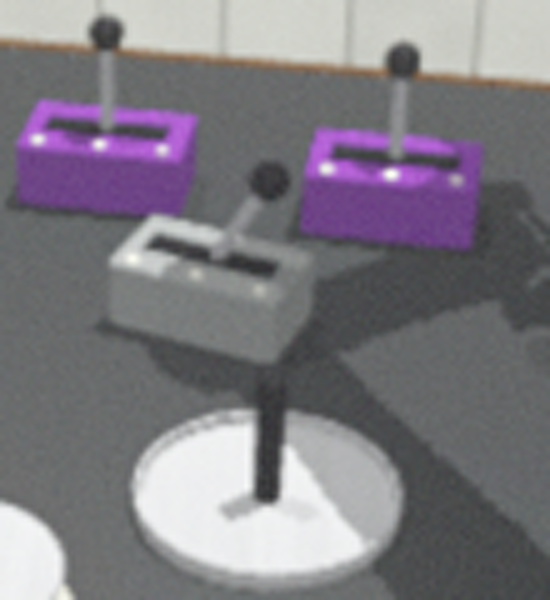

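View pics/c4.png

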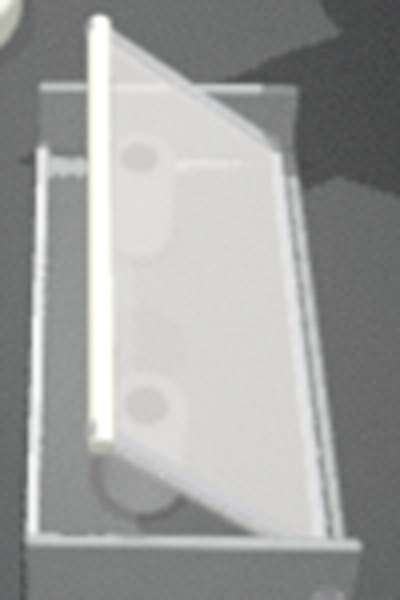

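View pics/c5.png

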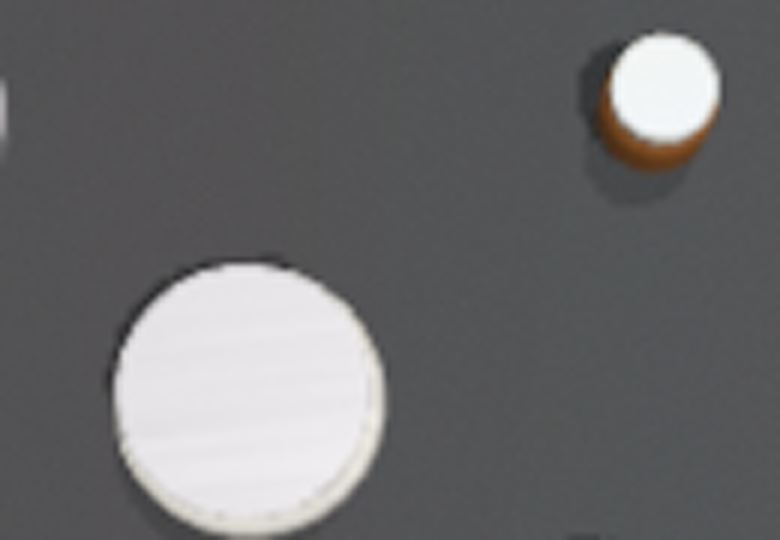

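```bash
cat >> h.py <<'E'
def ray(d,u,v):
    f=240/np.tan(np.radians(d['fov_y']/2)); M=d['cam_to_world']
    q=M[:3,:3]@np.array([(u-d['cx'])/f,(v-d['cy'])/f,1]); return M[:3,3],q
def onz(d,u,v,z):
    o,q=ray(d,u,v); return o+q*(z-o[2])/q[2]
def proj(d,p):
    M=d['cam_to_world']; f=240/np.tan(np.radians(d['fov_y']/2)); c=M[:3,:3].T@(np.asarray(p)-M[:3,3])
    return np.array([d['cx']+f*c[0]/c[2], d['cy']+f*c[1]/c[2]])
def tri(a,ua,b,ub):
    o1,q1=ray(a,*ua);o2,q2=ray(b,*ub); q1=q1/np.linalg.norm(q1);q2=q2/np.linalg.norm(q2)
    s=np.linalg.lstsq(np.c_[q1,-q2],o2-o1,rcond=None)[0]; A=o1+s[0]*q1;B=o2+s[1]*q2
    return (A+B)/2,np.linalg.norm(A-B)
E
python3 - <<'E'
from h import *; import pickle
T=pickle.load(open('top0.pkl','rb'));S=pickle.load(open('side0.pkl','rb'))
print('ball',tri(T,(428.3,256.3),S,(353.8,186.4)))
print('post',tri(T,(360.3,266.8),S,(353.8,227)), onz(T,360.3,266.8,.094), 'rim',onz(T,359.3,266.8,.013))
print('pan',onz(T,301,215.2,.066), onz(S,290.5,265,.066))
print('box', [onz(T,u/6+320,v/6+200,.05) for u,v in [(602,125),(742,168),(685,405),(548,372),(644,267)]])
print('b',onz(T,183.5,286.2,.066),onz(S,146/4+310,405/4+280,.066)); print('b',onz(T,240.5,276.2,.066),onz(S,140/4+310,157/4+280,.066))
print('rod ends',tri(T,(36/6+150,255/6+240),S,(101/4+310,443/4+280)),tri(T,(630/6+150,148/6+240),S,(99/4+310,22/4+280)))
print('lip', onz(T,92/6+150,184/6+240,.012),onz(T,630/6+150,90/6+240,.012))
print('tcp',proj(T,[.2821,-.5571,.2226]),proj(S,[.2821,-.5571,.2226]))
for n,(u,v) in dict(ring=(243,169),jar=(370,166),wr=(188,192),).items(): print(n,onz(T,u,v,.02))
E
```

```text
ball (array([ 0.5038, -0.3602,  0.1154]), np.float64(0.0014006656878000306))
post (array([ 0.4769, -0.1774,  0.0879]), np.float64(0.0005558226780698197)) [ 0.4766 -0.1771  0.094 ] rim [ 0.477 -0.179  0.013]
pan [ 0.6235 -0.0115  0.066 ] [ 0.6201 -0.005   0.066 ]
box [array([ 0.6077, -0.3523,  0.05  ]), array([ 0.5869, -0.4184,  0.05  ]), array([ 0.4744, -0.3894,  0.05  ]), array([ 0.4901, -0.3249,  0.05  ]), array([ 0.5399, -0.3711,  0.05  ])]
b [0.4231 0.3205 0.066 ] [0.4231 0.3198 0.066 ]
b [0.451  0.1593 0.066 ] [0.4508 0.1579 0.066 ]
rod ends (array([0.4355, 0.38  , 0.1174]), np.float64(0.0007900515029223484)) (array([0.4831, 0.1098, 0.1203]), np.float64(0.0003631810694844395))
lip [0.4669 0.3918 0.012 ] [0.5123 0.1273 0.012 ]
tcp [519.2887 345.7598] [430.2551 134.3802]
ring [0.767  0.1636 0.02  ]
jar [ 0.7739 -0.2123  0.02  ]
wr [0.699  0.3262 0.02  ]
```

```bash
cat >> h.py <<'E'
def plan(p,yaw,n):
    """p target TCP, yaw deg of tool z axis in world, n calls"""
    s=r.sense(); R=s['ee_rot']; a0=np.degrees(np.arctan2(R[1,2],R[0,2])); da=(yaw-a0+180)%360-180
    d=(np.array(p)-s['tcp_pos']); print('t %.2f tcp'%s['time_s'],s['tcp_pos'],'yaw %.2f da %.2f'%(a0,da),'dist %.3f'%np.linalg.norm(d),'F',s['wrist_force'],'g %.3f'%s['gripper_width'])
    for k in range(n):
        a=np.radians(a0+da*k/n); Rk=np.c_[[np.sin(a),-np.cos(a),0],[0,0,-1],[np.cos(a),np.sin(a),0]]
        e=Rk.T@(d/n)*100; t=-np.radians(da/n)
        print('call',k,'turn y %.3f'%t,'shift',e.round(2))
E
python3 -c "
from h import *
plan((.504,-.36,.22),76,2)"
```

```text
t 0.10 tcp [ 0.2821 -0.5571  0.2326] yaw 116.85 da -40.85 dist 0.297 F [-0.7412  0.1418  0.111 ] g 1.004
call 0 turn y 0.356 shift [14.35  0.63  3.78]
call 1 turn y 0.356 shift [12.13  0.63  8.55]
```

>>> step_arm:
  moves:
    - [[0,0.07,0,2.9,0.1,0.8,100],[0,0.14,0,5.8,0.2,1.5,100],[0,0.21,0,8.6,0.3,2.3,100],[0,0.28,0,11.5,0.5,3.0,100],[0,0.356,0,14.3,0.6,3.8,100]]

```text
time_s: 0.52
tcp_pos: [0.3935, -0.4578, 0.2268]
ee_rot: [[0.994, -0.001, -0.109], [0.109, 0.001, 0.994], [-0.001, -1.0, 0.001]]
wrist_force: [0.2, -0.4, 0.1]
gripper_width: 1.0
```

>>> step_arm:
  moves:
    - [[0,0.07,0,2.4,0.1,1.7,100],[0,0.14,0,4.9,0.2,3.4,100],[0,0.21,0,7.3,0.3,5.1,100],[0,0.28,0,9.7,0.5,6.8,100],[0,0.356,0,12.1,0.6,8.5,100]]

```text
time_s: 0.93
tcp_pos: [0.5041, -0.3596, 0.2208]
ee_rot: [[0.97, -0.001, 0.244], [-0.244, 0.001, 0.97], [-0.001, -1.0, 0.0]]
wrist_force: [-0.1, -0.8, -0.0]
gripper_width: 0.999
```

```bash
python3 -c "
from h import *
d=cap('side','s1');t=cap('top','t1')
plan((.504,-.36,.103),76,1)
import cv2
cv2.imwrite('pics/s1c.png',cv2.resize(cv2.imread('pics/s1.png')[90:260,280:420],None,fx=4,fy=4))
"
```

```text
t 1.03 tcp [ 0.5059 -0.3583  0.2205] yaw 76.25 da -0.25 dist 0.118 F [-0.3715 -0.4131 -0.9079] g 1.002
call 0 turn y 0.004 shift [-0.14 11.75 -0.21]
```

View pics/s1c.png

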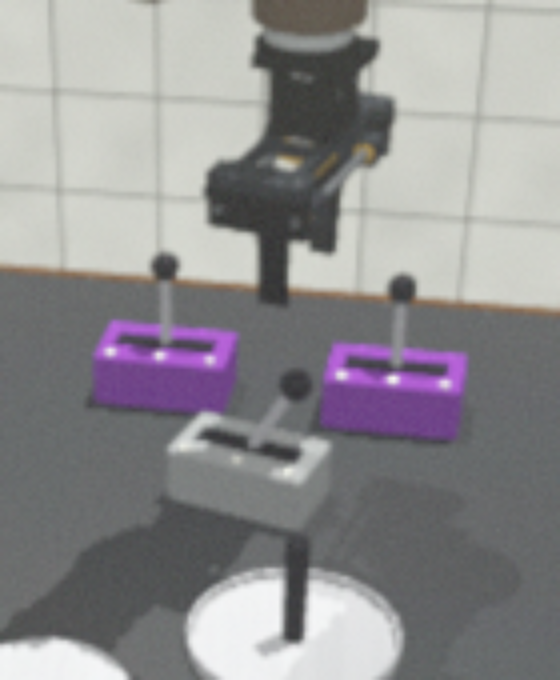

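The gripper (crop ≈(275,200)) hangs above the grey selector's ball (crop (295,385)). Both purple levers are clear of it. I'll descend onto the ball.

>>> step_arm:
  moves:
    - [[0,0,0,-0.1,2.4,-0.1,100],[0,0,0,-0.1,4.8,-0.2,100],[0,0,0,-0.1,7.2,-0.2,100],[0,0,0,-0.1,9.6,-0.2,100],[0,0,0,-0.1,11.7,-0.2,100]]

```text
time_s: 1.45
tcp_pos: [0.5008, -0.3627, 0.1027]
ee_rot: [[0.971, -0.002, 0.241], [-0.241, 0.001, 0.971], [-0.002, -1.0, 0.001]]
wrist_force: [-0.9, -0.7, -1.1]
gripper_width: 0.997
```

```bash
python3 -c "
from h import *
d=cap('side','s2');t=cap('top','t2')
plan((.504,-.36,.103),76,1)
import cv2
a=cv2.resize(cv2.imread('pics/s2.png')[110:230,300:400],None,fx=4,fy=4)
b=cv2.resize(cv2.imread('pics/t2.png')[200:300,370:470],None,fx=4,fy=4)
cv2.imwrite('pics/s2c.png',a[:400]); cv2.imwrite('pics/st2c.png',np.hstack([a[80:480],b]))
"
```

```text
t 1.55 tcp [ 0.4988 -0.3617  0.1002] yaw 76.01 da -0.01 dist 0.006 F [ 0.1404  0.4213 -0.3727] g 0.999
call 0 turn y 0.000 shift [ 0.47 -0.28  0.29]
```

View pics/st2c.png

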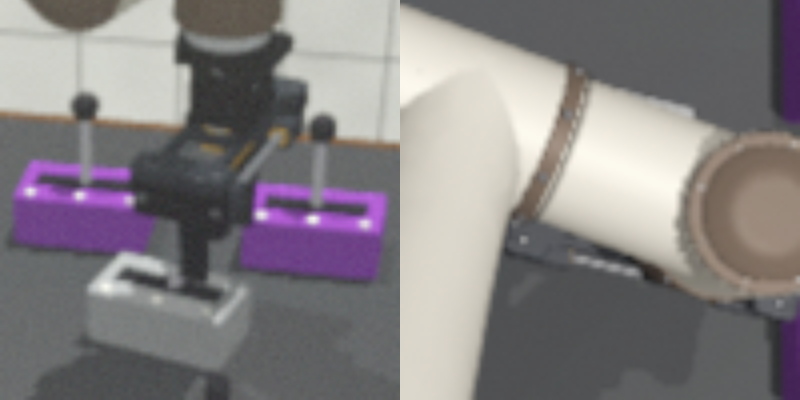

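>>> step_arm:
  moves:
    - [[0,0,0,0.3,-0.2,0.2,100],[0,0,0,0.3,-0.2,0.2,100],[0,0,0,0.3,-0.2,0.2,100],[0,0,0,0.3,-0.2,0.2,100],[0,0,0,0.3,-0.2,0.2,100]]

```text
time_s: 1.97
tcp_pos: [0.5059, -0.3616, 0.1078]
ee_rot: [[0.971, 0.002, 0.241], [-0.241, -0.001, 0.971], [0.002, -1.0, -0.0]]
wrist_force: [0.2, 0.1, 0.1]
gripper_width: 1.0
```

```bash
python3 -c "
from h import *
plan((.504,-.36,.103),76,1)
for i in range(4):
    optics.capture('top'); s=r.sense(); print(s['time_s'],s['tcp_pos'])
"
```

```text
t 1.97 tcp [ 0.5059 -0.3616  0.1078] yaw 76.08 da -0.08 dist 0.005 F [0.188  0.0559 0.1149] g 1.000
call 0 turn y 0.001 shift [-0.22  0.48  0.11]
2.0167 [ 0.5057 -0.3616  0.1075]
2.0667 [ 0.5056 -0.3615  0.1073]
2.1167 [ 0.5055 -0.3615  0.107 ]
2.1667 [ 0.5055 -0.3614  0.1069]
```

```bash
cat >> h.py <<'E'
import json
def load(): return json.load(open('cmd.json'))
def did(*calls):
    c=load()
    for ty,x,y,z in calls:
        a=np.radians(c[3]); v=np.array([np.sin(a),-np.cos(a),0])*x+np.array([0,0,-1])*y+np.array([np.cos(a),np.sin(a),0])*z
        c=[c[0]+v[0]/100,c[1]+v[1]/100,c[2]+v[2]/100,c[3]-np.degrees(ty)]
    json.dump(c,open('cmd.json','w'))
def planc(*wps):
    """each wp (x,y,z,yaw,ncalls) from commanded pose"""
    c=np.array(load()); s=r.sense(); R=s['ee_rot']
    print('t %.2f meas'%s['time_s'],s['tcp_pos'],'yaw %.2f'%np.degrees(np.arctan2(R[1,2],R[0,2])),'cmd',c,'F',s['wrist_force'],'g %.3f'%s['gripper_width'],'J',s['joints'].round(0))
    for *p,yaw,n in wps:
        da=(yaw-c[3]+180)%360-180; d=np.array(p)-c[:3]
        for k in range(n):
            a=np.radians(c[3]+da*k/n); Rk=np.c_[[np.sin(a),-np.cos(a),0],[0,0,-1],[np.cos(a),np.sin(a),0]]
            e=Rk.T@(d/n)*100; print('  turn y %.3f'%-np.radians(da/n),'shift',e.round(2), '|%.1f|'%np.linalg.norm(e))
        c=np.array([*p,c[3]+da])
E
python3 - <<'E'
from h import *
R=116.85
json.dump([.282,-.558,.234,116.85],open('cmd.json','w'))
did((.356,14.3,.6,3.8),(.356,12.1,.6,8.5),(0,-.1,11.7,-.2),(0,.3,-.2,.2))
planc((.504,-.36,.103,76,1))
E
```

```text
t 2.17 meas [ 0.5055 -0.3614  0.1069] yaw 76.07 cmd [ 0.505  -0.3619  0.107  76.0554] F [-0.3934  0.5685  0.0421] g 0.994 J [-21.  28.  -9.   0. -52. -83.]
  turn y 0.001 shift [-0.15  0.4   0.16] |0.5|
```

>>> step_arm:
  moves:
    - [[0,0,0,-0.15,0.3,0.15,80],[0,0,0,-0.15,0.3,0.15,55],[0,0,0,-0.15,0.3,0.15,35],[0,0,0,-0.15,0.3,0.15,20],[0,0,0,-0.15,0.3,0.15,20]]

```text
time_s: 2.58
tcp_pos: [0.5044, -0.3596, 0.1035]
ee_rot: [[0.971, -0.0, 0.241], [-0.241, -0.0, 0.971], [-0.0, -1.0, -0.0]]
wrist_force: [-0.4, -0.2, 0.3]
gripper_width: 0.71
```

>>> step_arm:
  moves:
    - [[0,0,0,0,0,0,20],[0,0,0,0,0,0,20],[0,0,0,0,0,0,20],[0,0,0,0,0,0,20],[0,0,0,0,0,0,20]]

```text
time_s: 3.0
tcp_pos: [0.5043, -0.3597, 0.1036]
ee_rot: [[0.971, -0.0, 0.241], [-0.241, -0.0, 0.971], [0.0, -1.0, -0.0]]
wrist_force: [-1.9, -6.8, -0.7]
gripper_width: 0.323
```

```bash
python3 -c "
from h import *
did((0,-.15,.3,.15),(0,0,0,0))
planc((.504,-.36,.103,76,1))
cap('side','s3')
import cv2
a=cv2.resize(cv2.imread('pics/s3.png')[130:230,300:400],None,fx=6,fy=6)
cv2.imwrite('pics/s3c.png',a)
"
```

```text
t 3.00 meas [ 0.5043 -0.3597  0.1036] yaw 76.07 cmd [ 0.5039 -0.3601  0.104  76.0554] F [-1.9195 -6.8092 -0.7316] g 0.323 J [-21.  28. -10.   0. -52. -83.]
  turn y 0.001 shift [0.   0.1  0.01] |0.1|
```

View pics/s3c.png

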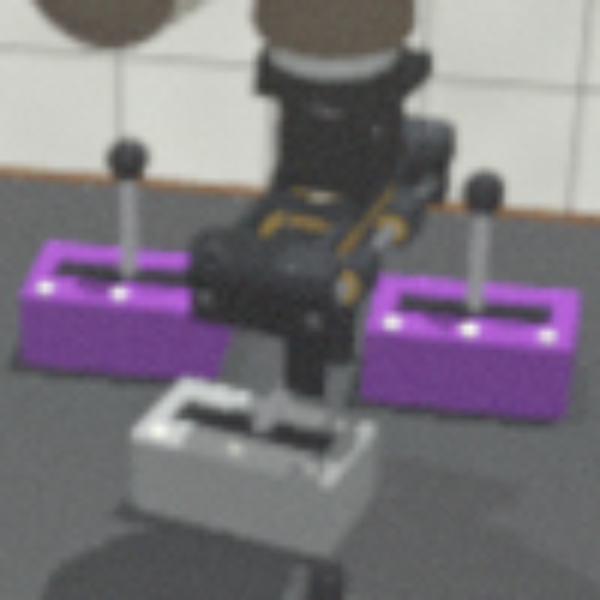

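>>> step_arm:
  moves:
    - [[0,0,0,0,0,-0.1,20],[0,0,0,0,0,-0.1,20],[0,0,0,0,0,-0.1,20],[0,0,0,0,0,-0.1,20],[0,0,0,0,0,-0.1,20]]

```text
time_s: 3.47
tcp_pos: [0.504, -0.3614, 0.1037]
ee_rot: [[0.971, 0.0, 0.241], [-0.241, -0.001, 0.971], [0.0, -1.0, -0.001]]
wrist_force: [-0.9, -5.7, -0.1]
gripper_width: 0.273
```

>>> step_arm:
  moves:
    - [[0,0,0,0.36,-0.18,0,20],[0,0,0,0.72,-0.34,0,20],[0,0,0,1.08,-0.48,0,20],[0,0,0,1.44,-0.6,0,20],[0,0,0,1.8,-0.7,0,20]]

```text
time_s: 3.88
tcp_pos: [0.5193, -0.3655, 0.1102]
ee_rot: [[0.97, -0.005, 0.241], [-0.241, 0.0, 0.97], [-0.005, -1.0, -0.001]]
wrist_force: [-5.3, -6.5, 0.0]
gripper_width: 0.274
```

>>> step_arm:
  moves:
    - [[0,0,0,0.4,-0.09,0,20],[0,0,0,0.8,-0.16,0,20],[0,0,0,1.2,-0.21,0,20],[0,0,0,1.6,-0.24,0,20],[0,0,0,1.97,-0.25,0,20]]

```text
time_s: 4.3
tcp_pos: [0.5389, -0.3708, 0.1133]
ee_rot: [[0.97, -0.004, 0.241], [-0.241, -0.001, 0.97], [-0.004, -1.0, -0.002]]
wrist_force: [-4.1, -6.9, 1.4]
gripper_width: 0.275
```

```bash
python3 -c "
from h import *
did((0,0,0,-.1),(0,1.8,-.7,0),(0,1.97,-.25,0))
planc((.54,-.371,.1135,76,1))
cap('side','s4')
import cv2
a=cv2.resize(cv2.imread('pics/s4.png')[130:230,300:400],None,fx=6,fy=6)
cv2.imwrite('pics/s4c.png',a)
"
```

```text
t 4.30 meas [ 0.5389 -0.3708  0.1133] yaw 76.04 cmd [ 0.5403 -0.3702  0.1135 76.0554] F [-4.1143 -6.8685  1.3702] g 0.275 J [-20.  31.  -4.   0. -56. -84.]
  turn y 0.001 shift [-0.01  0.   -0.09] |0.1|
```

View pics/s4c.png

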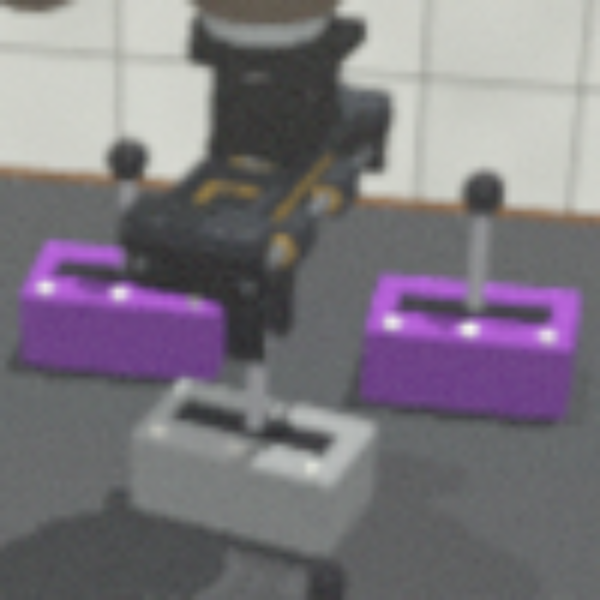

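```bash
python3 -c "
from h import *
import pickle
S=pickle.load(open('side0.pkl','rb'))
f=lambda p:(proj(S,p)-[300,130])*6
for z in (.05,.09,.125): print(z,f([.54,-.371,z]))
x=np.array([.9705,-.2412,0]);y=np.array([.2412,.9705,0]);c=np.array([.54,-.371,.05])
for a in(-1,1):
  for b in(-1,1): print(a,b,f(c+a*.06*x+b*.035*y))
"
```

```text
0.05 [253.7926 427.8261]
0.09 [255.438  364.0296]
0.125 [256.924  306.4172]
-1 -1 [379.8719 421.0539]
-1 1 [332.7738 484.0503]
1 -1 [179.8002 375.1534]
1 1 [127.0295 434.6351]
```

>>> step_arm:
  moves:
    - [[0,0,0,0,0,0,20],[0,0,0,0,0,0,20],[0,0,0,0,0,0,20],[0,0,0,0,0,0,20],[0,0,0,0,0,0,20]]

```text
time_s: 4.77
tcp_pos: [0.5396, -0.371, 0.1132]
ee_rot: [[0.971, -0.002, 0.241], [-0.241, -0.001, 0.971], [-0.001, -1.0, -0.002]]
wrist_force: [-2.0, -6.7, -0.4]
gripper_width: 0.277
```

>>> step_arm:
  moves:
    - [[0,0,0,0,0,0,20],[0,0,0,0,0,0,20],[0,0,0,0,0,0,20],[0,0,0,0,0,0,20],[0,0,0,0,0,0,20]]

```text
time_s: 5.18
tcp_pos: [0.5396, -0.371, 0.1132]
ee_rot: [[0.971, -0.002, 0.241], [-0.241, -0.001, 0.971], [-0.001, -1.0, -0.002]]
wrist_force: [-2.3, -6.1, -0.6]
gripper_width: 0.277
```

>>> step_arm:
  moves:
    - [[0,0,0,0,0,0,20],[0,0,0,0,0,0,20],[0,0,0,0,0,0,20],[0,0,0,0,0,0,20],[0,0,0,0,0,0,20]]

```text
time_s: 5.6
tcp_pos: [0.5396, -0.371, 0.1133]
ee_rot: [[0.971, -0.002, 0.241], [-0.241, -0.001, 0.971], [-0.001, -1.0, -0.002]]
wrist_force: [-1.1, -6.4, -0.4]
gripper_width: 0.276
```

>>> step_arm:
  moves:
    - [[0,0,0,0,0,0,20],[0,0,0,0,0,0,20],[0,0,0,0,0,0,20],[0,0,0,0,0,0,20],[0,0,0,0,0,0,20]]

```text
time_s: 6.02
tcp_pos: [0.5397, -0.371, 0.1133]
ee_rot: [[0.971, -0.002, 0.241], [-0.241, -0.001, 0.971], [-0.001, -1.0, -0.002]]
wrist_force: [-1.6, -6.8, -0.4]
gripper_width: 0.271
```

>>> step_arm:
  moves:
    - [[0,0,0,0,0,0,20],[0,0,0,0,0,0,20],[0,0,0,0,0,0,20],[0,0,0,0,0,0,20],[0,0,0,0,0,0,20]]

```text
time_s: 6.43
tcp_pos: [0.5396, -0.371, 0.1132]
ee_rot: [[0.971, -0.002, 0.241], [-0.241, -0.001, 0.971], [-0.001, -1.0, -0.002]]
wrist_force: [-1.9, -7.5, 0.0]
gripper_width: 0.272
```

>>> step_arm:
  moves:
    - [[0,0,0,0.45,0.01,0,20],[0,0,0,0.9,0.05,0,20],[0,0,0,1.35,0.12,0,20],[0,0,0,1.8,0.21,0,20],[0,0,0,2.25,0.32,0,20]]

```text
time_s: 6.85
tcp_pos: [0.5611, -0.3767, 0.1104]
ee_rot: [[0.97, -0.003, 0.241], [-0.241, -0.002, 0.97], [-0.002, -1.0, -0.002]]
wrist_force: [-4.1, -8.0, 1.9]
gripper_width: 0.276
```

>>> step_arm:
  moves:
    - [[0,0,0,0.45,0.15,0,20],[0,0,0,0.9,0.32,0,20],[0,0,0,1.35,0.54,0,20],[0,0,0,1.8,0.78,0,20],[0,0,0,2.25,1.06,0,20]]

```text
time_s: 7.27
tcp_pos: [0.5832, -0.3827, 0.1001]
ee_rot: [[0.97, -0.002, 0.241], [-0.241, -0.002, 0.97], [-0.001, -1.0, -0.003]]
wrist_force: [-5.0, -8.8, 1.5]
gripper_width: 0.272
```

>>> step_arm:
  moves:
    - [[0,0,0,0,0,0,20],[0,0,0,0,0,0,20],[0,0,0,0,0,0,20],[0,0,0,0,0,0,40],[0,0,0,0,0,0,60]]

```text
time_s: 7.68
tcp_pos: [0.5841, -0.3809, 0.0992]
ee_rot: [[0.97, 0.0, 0.242], [-0.242, 0.0, 0.97], [-0.0, -1.0, 0.0]]
wrist_force: [-0.2, 0.1, 0.1]
gripper_width: 0.352
```

```bash
python3 -c "
from h import *
did((0,2.25,.32,0),(0,2.25,1.06,0))
planc((.54,-.371,.1135,76,1))
"
```

```text
t 7.68 meas [ 0.5841 -0.3809  0.0992] yaw 76.02 cmd [ 0.584  -0.381   0.0997 76.0554] F [-0.1509  0.1133  0.0627] g 0.352 J [-20.  35.   2.  -0. -57. -84.]
  turn y 0.001 shift [-4.51 -1.38 -0.09] |4.7|
```

>>> step_arm:
  moves:
    - [[0,0,0,0,0,0,80],[0,0,0,0,0,0,80],[0,0,0,0,-1.0,0,80],[0,0,0,0,-4.0,0,80],[0,0,0,0,-8,0,80]]

```text
time_s: 8.1
tcp_pos: [0.5827, -0.379, 0.1767]
ee_rot: [[0.971, -0.008, 0.241], [-0.241, 0.004, 0.971], [-0.008, -1.0, 0.002]]
wrist_force: [1.0, -1.1, 0.5]
gripper_width: 0.716
```

```bash
python3 -c "
from h import *
did((0,0,-8,0))
planc((.477,-.178,.22,76,1))
cap('side','s5');cap('top','t5')
import cv2
a=cv2.resize(cv2.imread('pics/s5.png')[150:290,250:400],None,fx=4,fy=4)
cv2.imwrite('pics/s5c.png',a)
"
```

```text
t 8.10 meas [ 0.5827 -0.379   0.1767] yaw 76.08 cmd [ 0.584  -0.381   0.1797 76.0554] F [ 0.9793 -1.0504  0.5242] g 0.716 J [-20.  31.   7.  -0. -67. -84.]
  turn y 0.001 shift [-15.27  -4.03  17.13] |23.3|
```

View pics/s5c.png

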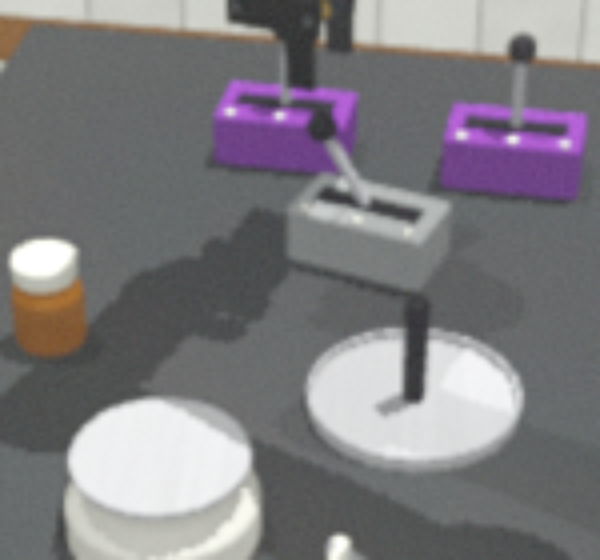

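View pics/t5.png

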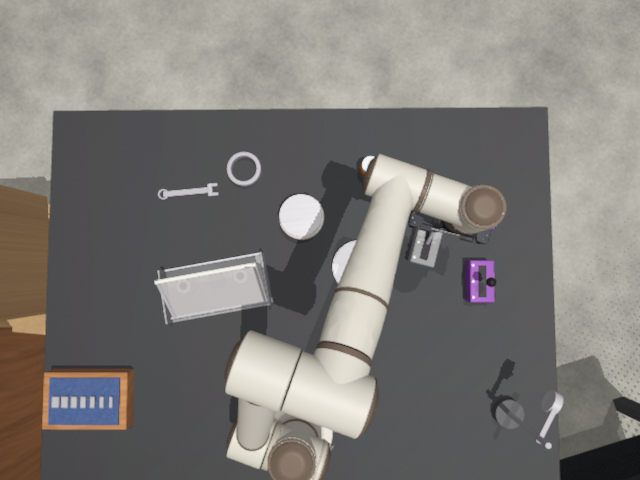

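```bash
python3 -c "
from h import *
import pickle
S=pickle.load(open('side0.pkl','rb'));T=pickle.load(open('top0.pkl','rb'))
x=np.array([.9705,-.2412,0]);c=np.array([.54,-.371,.045])
for a in (.5,.55,.6,.65): print(a,(proj(S,c+.08*(np.sin(a)*x+np.cos(a)*np.array([0,0,1])))-[250,150])*4)
t=np.linspace(0,2*np.pi,200)
for cc in [(.6235,-.0115),(.622,-.009)]:
  for D in(S,T):
    P=np.array([proj(D,[cc[0]+.06*np.cos(q),cc[1]+.06*np.sin(q),.066]) for q in t]); print(cc,P.min(0),P.max(0))
import cv2
a=cv2.resize(cv2.imread('pics/s5.png')[240:300,255:325],None,fx=10,fy=10,interpolation=cv2.INTER_CUBIC)
cv2.imwrite('pics/s5p.png',a)
a=cv2.resize(cv2.imread('pics/t5.png')[185:245,270:335],None,fx=10,fy=10,interpolation=cv2.INTER_CUBIC)
cv2.imwrite('pics/t5p.png',a)
"
```

```text
0.5 [326.9992 125.4996]
0.55 [323.0546 126.8366]
0.6 [319.2406 128.3813]
0.65 [315.5664 130.1286]
(0.6235, -0.0115) [267.0765 249.3664] [312.6139 278.4318]
(0.6235, -0.0115) [279.9238 194.2487] [322.1125 236.2504]
(0.622, -0.009) [267.3473 249.9768] [312.9721 279.1543]
(0.622, -0.009) [279.0439 194.7747] [321.2332 236.7814]
```

View pics/s5p.png

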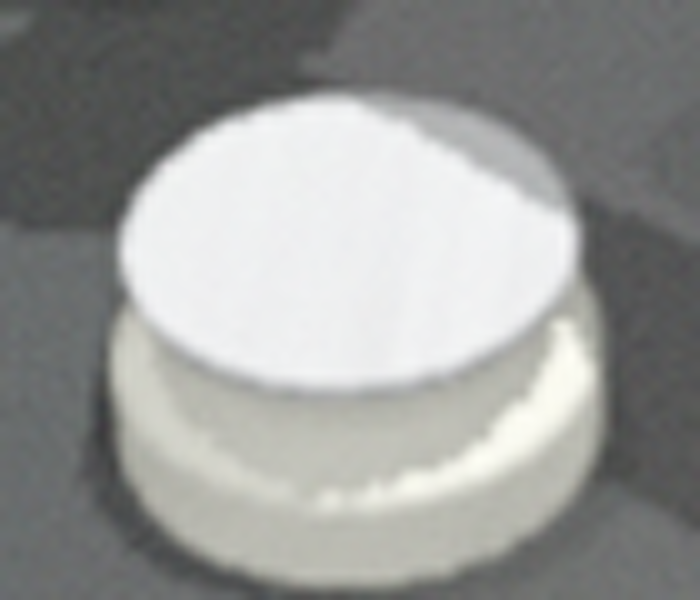

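View pics/t5p.png

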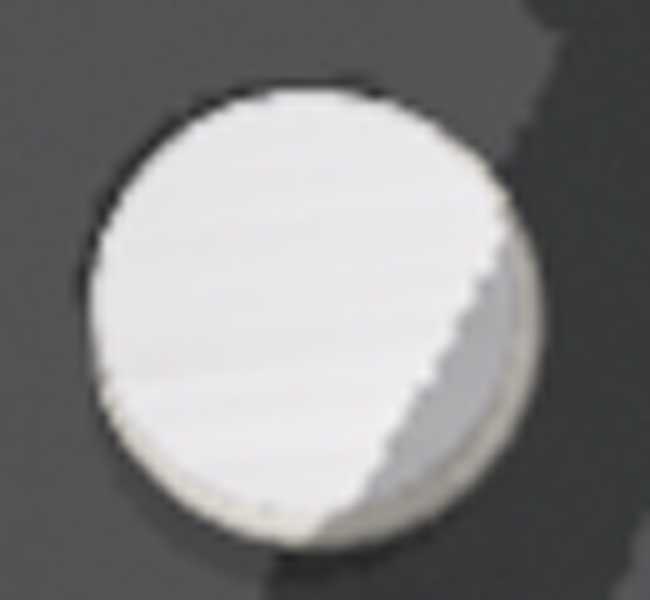

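The side crop shows the lever ball at about (321,124), matching +0.58 to +0.6, and the dish has not moved. The pan fits a centre near (0.624, -0.0105). Next I'll fetch the dish.

```bash
python3 -c "
from h import *
planc((.478,-.177,.19,76,2),(.478,-.177,.074,76,1))
"
```

```text
t 8.20 meas [ 0.5882 -0.3823  0.1887] yaw 76.18 cmd [ 0.584  -0.381   0.1797 76.0554] F [ 0.2756 -0.2937  0.9554] g 0.772 J [-20.  31.   8.   0. -66. -84.]
  turn y 0.000 shift [-7.6  -0.51  8.62] |11.5|
  turn y 0.000 shift [-7.6  -0.51  8.62] |11.5|
  turn y -0.000 shift [ 0.  11.6  0. ] |11.6|
```

>>> step_arm:
  moves:
    - [[0,0,0,-1.5,-0.1,1.7,80],[0,0,0,-3.0,-0.2,3.4,80],[0,0,0,-4.6,-0.3,5.2,80],[0,0,0,-6.1,-0.4,6.9,80],[0,0,0,-7.6,-0.5,8.6,80]]

```text
time_s: 8.62
tcp_pos: [0.531, -0.2775, 0.1852]
ee_rot: [[0.971, 0.001, 0.24], [-0.24, -0.0, 0.971], [0.001, -1.0, 0.0]]
wrist_force: [0.8, 0.2, 0.1]
gripper_width: 0.799
```

>>> step_arm:
  moves:
    - [[0,0,0,-1.7,-0.1,2.0,80],[0,0,0,-3.6,-0.2,4.1,80],[0,0,0,-5.5,-0.3,6.2,80],[0,0,0,-6.9,-0.5,7.9,80],[0,0,0,-7.6,-0.5,8.6,80]]

```text
time_s: 9.03
tcp_pos: [0.4775, -0.1748, 0.1907]
ee_rot: [[0.971, 0.002, 0.239], [-0.239, 0.0, 0.971], [0.002, -1.0, 0.001]]
wrist_force: [-0.1, 0.5, 0.3]
gripper_width: 0.8
```

```bash
python3 -c "
from h import *
did((0,-7.6,-.5,8.6),(0,-7.6,-.5,8.6))
planc((.478,-.177,.074,76,1))
cap('side','s6')
import cv2
a=cv2.resize(cv2.imread('pics/s6.png')[150:290,280:420],None,fx=4,fy=4)
cv2.imwrite('pics/s6c.png',a)
"
```

```text
t 9.03 meas [ 0.4775 -0.1748  0.1907] yaw 76.20 cmd [ 0.4779 -0.1775  0.1897 76.0554] F [-0.057   0.4653  0.3204] g 0.800 J [  -2.   13.  -19.   -0.  -58. -102.]
  turn y 0.001 shift [-0.   11.57  0.05] |11.6|
```

View pics/s6c.png

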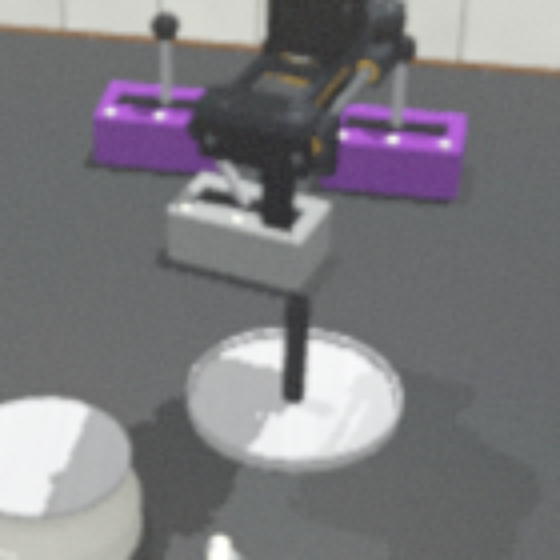

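The fingers are above the dish post, whose top is at crop (297,300). Both are lined up, so I'll descend and grip.

>>> step_arm:
  moves:
    - [[0,0,0,0,2.5,0,80],[0,0,0,0,5.5,0,80],[0,0,0,0,8.5,0,80],[0,0,0,0,10.8,0.1,80],[0,0,0,0,11.6,0.1,80]]

```text
time_s: 9.5
tcp_pos: [0.4769, -0.1761, 0.0702]
ee_rot: [[0.97, -0.006, 0.242], [-0.242, 0.001, 0.97], [-0.006, -1.0, -0.001]]
wrist_force: [-1.0, -0.5, -0.1]
gripper_width: 0.797
```

>>> step_arm:
  moves:
    - [[0,0,0,0,0,0,60],[0,0,0,0,0,0,45],[0,0,0,0,0,0,35],[0,0,0,0,0,0,25],[0,0,0,0,0,0,15]]

```text
time_s: 9.92
tcp_pos: [0.4794, -0.1761, 0.0746]
ee_rot: [[0.971, 0.003, 0.241], [-0.241, -0.0, 0.971], [0.003, -1.0, 0.001]]
wrist_force: [0.2, -0.6, 0.1]
gripper_width: 0.505
```

>>> step_arm:
  moves:
    - [[0,0,0,0,0,0,10],[0,0,0,0,0,0,10],[0,0,0,0,0,0,10],[0,0,0,0,0,0,10],[0,0,0,0,0,0,10]]

```text
time_s: 10.33
tcp_pos: [0.4785, -0.1763, 0.0736]
ee_rot: [[0.971, 0.0, 0.24], [-0.24, -0.001, 0.971], [0.0, -1.0, -0.0]]
wrist_force: [-1.5, -1.3, 2.9]
gripper_width: 0.198
```

```bash
python3 -c "
from h import *
did((0,0,11.6,.1))
planc((.624,-.0105,.2,76,2))
cap('side','s7')
import cv2
a=cv2.resize(cv2.imread('pics/s7.png')[150:290,280:420],None,fx=4,fy=4)
cv2.imwrite('pics/s7c.png',a)
"
```

```text
t 10.33 meas [ 0.4785 -0.1763  0.0736] yaw 76.09 cmd [ 0.4781 -0.1765  0.0737 76.0554] F [-1.5326 -1.3379  2.942 ] g 0.198 J [  -2.   21.  -27.    0.  -41. -102.]
  turn y 0.000 shift [ 5.08 -6.31  9.81] |12.7|
  turn y 0.000 shift [ 5.07 -6.31  9.81] |12.7|
```

View pics/s7c.png

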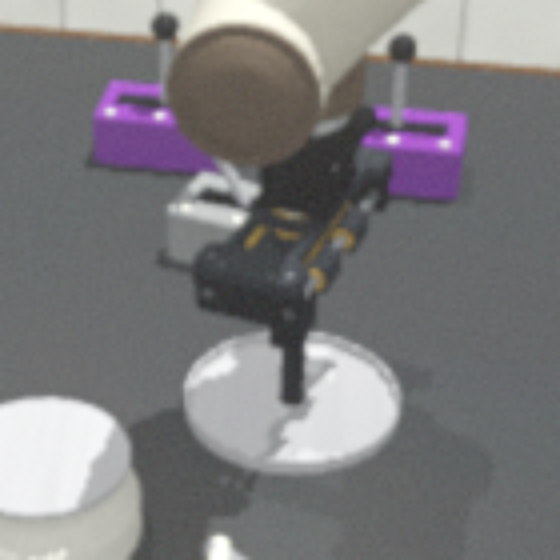

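>>> step_arm:
  moves:
    - [[0,0,0,0,-1,0,10],[0,0,0,0,-3.5,0,10],[0,0,0,0,-6.5,0,10],[0,0,0,0,-9.5,0,10],[0,0,0,0,-11,0,10]]

```text
time_s: 10.8
tcp_pos: [0.4797, -0.176, 0.1868]
ee_rot: [[0.971, 0.005, 0.24], [-0.24, -0.0, 0.971], [0.005, -1.0, 0.001]]
wrist_force: [2.2, 0.1, -2.4]
gripper_width: 0.198
```

>>> step_arm:
  moves:
    - [[0,0,0,0.8,0,1.5,10],[0,0,0,1.8,0,3.5,10],[0,0,0,2.9,0,5.6,10],[0,0,0,4.0,0,7.7,10],[0,0,0,5.1,0,9.8,10]]

```text
time_s: 11.22
tcp_pos: [0.5514, -0.092, 0.1829]
ee_rot: [[0.97, -0.001, 0.242], [-0.242, 0.001, 0.97], [-0.002, -1.0, 0.001]]
wrist_force: [-0.0, -0.9, -3.0]
gripper_width: 0.199
```

>>> step_arm:
  moves:
    - [[0,0,0,1.1,0,2.1,10],[0,0,0,2.2,0,4.2,10],[0,0,0,3.3,0,6.3,10],[0,0,0,4.3,0,8.3,10],[0,0,0,5.0,0,9.8,10]]

```text
time_s: 11.63
tcp_pos: [0.6242, -0.0083, 0.1825]
ee_rot: [[0.971, -0.001, 0.24], [-0.24, 0.001, 0.971], [-0.002, -1.0, 0.001]]
wrist_force: [-0.6, -0.1, -3.5]
gripper_width: 0.194
```

>>> step_arm:
  moves:
    - [[0,0,0,0,0,0,10],[0,0,0,0,0,0,10],[0,0,0,0,0,0,10],[0,0,0,0,0,0,10],[0,0,0,0,0,0,10]]

```text
time_s: 12.05
tcp_pos: [0.6231, -0.0107, 0.1833]
ee_rot: [[0.97, -0.001, 0.242], [-0.242, 0.0, 0.97], [-0.001, -1.0, -0.0]]
wrist_force: [0.2, 0.1, -3.0]
gripper_width: 0.203
```

```bash
python3 -c "
from h import *
did((0,0,-11,0),(0,5.1,0,9.8),(0,5,0,9.8))
planc((.624,-.0105,.143,76,1))
cap('side','s8');cap('top','t8')
import cv2
a=cv2.resize(cv2.imread('pics/s8.png')[160:310,230:370],None,fx=4,fy=4)
cv2.imwrite('pics/s8c.png',a)
"
```

```text
t 12.05 meas [ 0.6231 -0.0107  0.1833] yaw 76.01 cmd [ 0.6234 -0.0106  0.1837 76.0554] F [ 0.229   0.0503 -3.0024] g 0.203 J [  14.   24.   -4.   -0.  -62. -118.]
  turn y 0.001 shift [0.06 4.07 0.02] |4.1|
```

View pics/s8c.png

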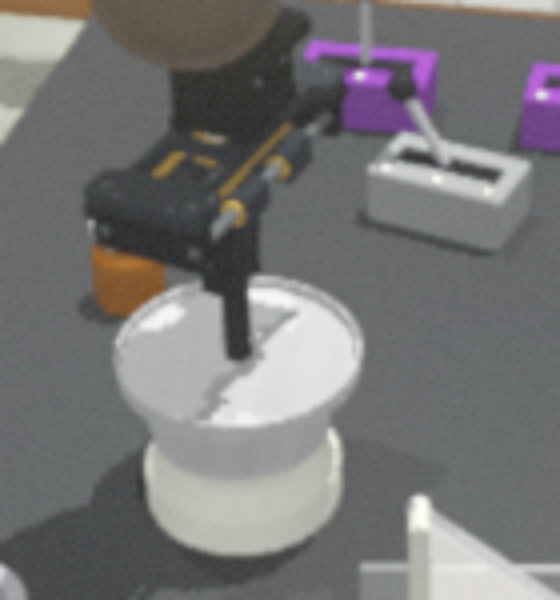

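View pics/t8.png

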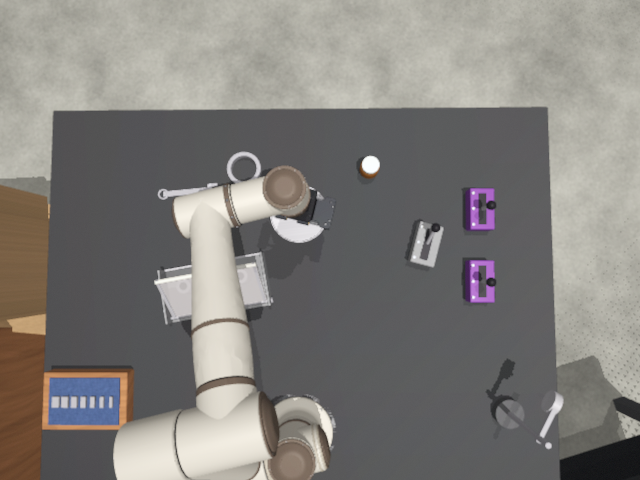

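```bash
cat >> h.py <<'E'
def circ(D,c,rad,z):
    t=np.linspace(0,2*np.pi,300); P=np.array([proj(D,[c[0]+rad*np.cos(q),c[1]+rad*np.sin(q),z]) for q in t]); return P.min(0),P.max(0)
E
python3 -c "
from h import *
import pickle
S=pickle.load(open('side0.pkl','rb'))
a,b=circ(S,(.6231,-.0107),.079,.122); print((a+.5-[230,160])*4,(b+.5-[230,160])*4)
a,b=circ(S,(.624,-.0105),.066,.05); print((a+.5-[230,160])*4,(b+.5-[230,160])*4)
"
```

```text
[113.5958 277.5989] [360.8999 427.95  ]
[141.983  373.1666] [340.869 501.913]
```

>>> step_arm:
  moves:
    - [[0,0,0,0.05,0.8,0,10],[0,0,0,0.05,1.8,0,10],[0,0,0,0.05,2.7,0,10],[0,0,0,0.05,3.4,0,10],[0,0,0,0.05,3.8,0,10]]

```text
time_s: 12.57
tcp_pos: [0.6232, -0.0103, 0.1431]
ee_rot: [[0.971, -0.003, 0.241], [-0.241, -0.0, 0.971], [-0.003, -1.0, -0.001]]
wrist_force: [0.2, -0.9, -2.8]
gripper_width: 0.198
```

>>> step_arm:
  moves:
    - [[0,0,0,0,0.2,0,10],[0,0,0,0,0.4,0,10],[0,0,0,0,0.6,0,10],[0,0,0,0,0.75,0,10],[0,0,0,0,0.75,0,10]]

```text
time_s: 12.98
tcp_pos: [0.6245, -0.0101, 0.1381]
ee_rot: [[0.971, 0.001, 0.241], [-0.241, 0.0, 0.971], [0.001, -1.0, 0.0]]
wrist_force: [-0.3, 0.7, -1.6]
gripper_width: 0.198
```

>>> step_arm:
  moves:
    - [[0,0,0,0,0,0,10],[0,0,0,0,0,0,10],[0,0,0,0,0,0,20],[0,0,0,0,0,0,30],[0,0,0,0,0,0,40]]

```text
time_s: 13.4
tcp_pos: [0.6246, -0.0103, 0.1383]
ee_rot: [[0.971, 0.001, 0.241], [-0.241, -0.0, 0.971], [0.001, -1.0, 0.0]]
wrist_force: [-0.5, 0.2, -0.5]
gripper_width: 0.278
```

>>> step_arm:
  moves:
    - [[0,0,0,0,0,0,60],[0,0,0,0,0,0,60],[0,0,0,0,0,0,60],[0,0,0,0,0,0,60],[0,0,0,0,0,0,60]]

```text
time_s: 13.82
tcp_pos: [0.6242, -0.0102, 0.1378]
ee_rot: [[0.971, 0.0, 0.241], [-0.241, -0.0, 0.971], [0.0, -1.0, -0.0]]
wrist_force: [-0.5, -0.8, 0.3]
gripper_width: 0.575
```

```bash
python3 -c "
from h import *
did((0,.05,3.8,0),(0,0,.75,0))
planc((.624,-.0105,.143,76,1))
"
```

```text
t 13.82 meas [ 0.6242 -0.0102  0.1378] yaw 76.07 cmd [ 0.6239 -0.0107  0.1382 76.0554] F [-0.48   -0.7695  0.3382] g 0.575 J [  14.   26.   -7.    0.  -56. -118.]
  turn y 0.001 shift [ 0.01 -0.48  0.02] |0.5|
```

```bash
python3 -c "
from h import *
planc((.6239,-.0107,.2282,76,1),(.563,.179,.2282,99.85,2),(.563,.179,.042,99.85,2),(.4522,.16,.042,99.85,1))
"
```

```text
t 13.82 meas [ 0.6242 -0.0102  0.1378] yaw 76.07 cmd [ 0.6239 -0.0107  0.1382 76.0554] F [-0.48   -0.7695  0.3382] g 0.575 J [  14.   26.   -7.    0.  -56. -118.]
  turn y 0.001 shift [ 0. -9.  0.] |9.0|
  turn y -0.208 shift [-5.25  0.    8.47] |10.0|
  turn y -0.208 shift [-3.39  0.    9.37] |10.0|
  turn y -0.000 shift [0.   9.31 0.  ] |9.3|
  turn y -0.000 shift [0.   9.31 0.  ] |9.3|
  turn y -0.000 shift [-11.24   0.     0.02] |11.2|
```

>>> step_arm:
  moves:
    - [[0,0,0,0,-0.5,0,60],[0,0,0,0,-2.0,0,60],[0,0,0,0,-4.0,0,60],[0,0,0,0,-6.5,0,60],[0,0,0,0,-9,0,60]]

```text
time_s: 14.23
tcp_pos: [0.6239, -0.0103, 0.2287]
ee_rot: [[0.971, -0.001, 0.241], [-0.241, -0.0, 0.971], [-0.001, -1.0, -0.001]]
wrist_force: [0.3, 0.3, 0.5]
gripper_width: 0.603
```

>>> step_arm:
  moves:
    - [[0,-0.04,0,-1.0,0,1.7,75],[0,-0.08,0,-2.1,0,3.4,75],[0,-0.12,0,-3.2,0,5.1,75],[0,-0.16,0,-4.2,0,6.8,75],[0,-0.208,0,-5.25,0,8.5,75]]

```text
time_s: 14.65
tcp_pos: [0.5934, 0.0857, 0.2283]
ee_rot: [[0.999, 0.001, 0.033], [-0.033, 0.0, 0.999], [0.001, -1.0, 0.0]]
wrist_force: [-0.5, -0.7, -1.2]
gripper_width: 0.746
```

>>> step_arm:
  moves:
    - [[0,-0.04,0,-0.7,0,1.9,75],[0,-0.08,0,-1.4,0,3.8,75],[0,-0.12,0,-2.1,0,5.7,75],[0,-0.17,0,-2.8,0,7.7,75],[0,-0.208,0,-3.4,0,9.4,75]]

```text
time_s: 15.07
tcp_pos: [0.5626, 0.1812, 0.2283]
ee_rot: [[0.985, 0.001, -0.175], [0.175, 0.0, 0.985], [0.001, -1.0, 0.0]]
wrist_force: [0.9, -0.9, -0.0]
gripper_width: 0.752
```

```bash
python3 -c "
from h import *
did((0,0,-9,0),(-.208,-5.25,0,8.5),(-.208,-3.4,0,9.4))
planc((.563,.179,.042,99.85,2),(.4522,.16,.042,99.85,1))
cap('side','s9');cap('top','t9')
import cv2
a=cv2.resize(cv2.imread('pics/s9.png')[160:440,230:430],None,fx=2.5,fy=2.5)
b=cv2.resize(cv2.imread('pics/t9.png')[150:350,150:350],None,fx=2.8,fy=2.8)
cv2.imwrite('pics/s9c.png',a);cv2.imwrite('pics/t9c.png',b)
"
```

```text
t 15.07 meas [0.5626 0.1812 0.2283] yaw 100.06 cmd [ 0.5628  0.1796  0.2282 99.8904] F [ 0.8924 -0.8671 -0.0275] g 0.752 J [  34.   19.   -5.    0.  -66. -113.]
  turn y 0.000 shift [ 0.01  9.31 -0.03] |9.3|
  turn y 0.000 shift [ 0.01  9.31 -0.03] |9.3|
  turn y -0.000 shift [-11.24   0.     0.02] |11.2|
```

View pics/s9c.png

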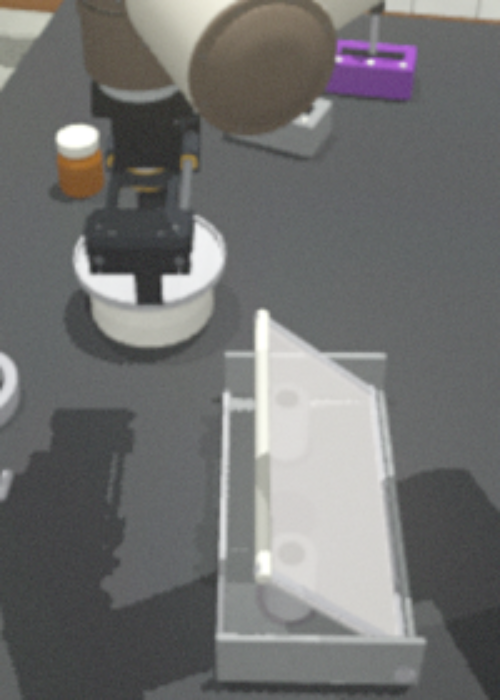

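View pics/t9c.png

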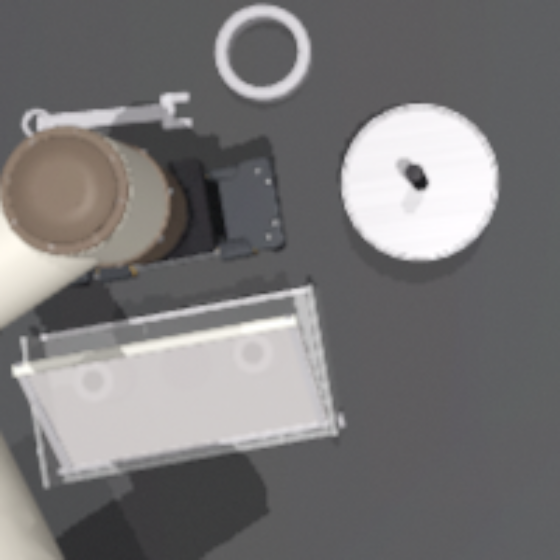

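The dish stands on the pan, with its post at crop (415,178). The blanks are at top crop (95,381) and (252,353), and the middle slot is empty. I'll lower outside the lip, then go in level.

>>> step_arm:
  moves:
    - [[0,0,0,0,2,0,75],[0,0,0,0,4,0,75],[0,0,0,0,6,0,75],[0,0,0,0,8,0,75],[0,0,0,0,10,0,75]]

```text
time_s: 15.58
tcp_pos: [0.5633, 0.1795, 0.1273]
ee_rot: [[0.985, 0.001, -0.171], [0.171, 0.0, 0.985], [0.001, -1.0, 0.0]]
wrist_force: [-0.3, 0.2, -0.5]
gripper_width: 0.753
```

>>> step_arm:
  moves:
    - [[0,0,0,0,2,-0.05,75],[0,0,0,0,4.5,-0.05,75],[0,0,0,0,7,-0.05,75],[0,0,0,0,8.3,-0.05,75],[0,0,0,0,8.6,-0.05,75]]

```text
time_s: 16.0
tcp_pos: [0.5617, 0.178, 0.039]
ee_rot: [[0.985, -0.005, -0.17], [0.17, -0.003, 0.985], [-0.005, -1.0, -0.002]]
wrist_force: [0.4, -0.1, 0.8]
gripper_width: 0.753
```

>>> step_arm:
  moves:
    - [[0,0,0,-0.5,0,0,75],[0,0,0,-1.5,0,0,75],[0,0,0,-2.8,0,0,75],[0,0,0,-4,0,0,75],[0,0,0,-5,0,0,75]]

```text
time_s: 16.42
tcp_pos: [0.5144, 0.1713, 0.0436]
ee_rot: [[0.985, 0.004, -0.172], [0.172, 0.002, 0.985], [0.004, -1.0, 0.001]]
wrist_force: [3.3, 0.5, 1.7]
gripper_width: 0.752
```

```bash
python3 -c "
from h import *
did((0,0,10,0),(0,0,8.6,-.05),(0,-5,0,0))
planc((.4522,.16,.042,99.85,1))
cap('side','s10');
import cv2
a=cv2.resize(cv2.imread('pics/s10.png')[200:440,230:430],None,fx=2.8,fy=2.8)
cv2.imwrite('pics/s10c.png',a[:600])
"
```

```text
t 16.42 meas [0.5144 0.1713 0.0436] yaw 99.93 cmd [ 0.5136  0.1705  0.0422 99.8904] F [3.3417 0.5258 1.6764] g 0.752 J [  36.   26.  -25.    0.  -39. -116.]
  turn y 0.001 shift [-6.23  0.02  0.02] |6.2|
```

View pics/s10c.png

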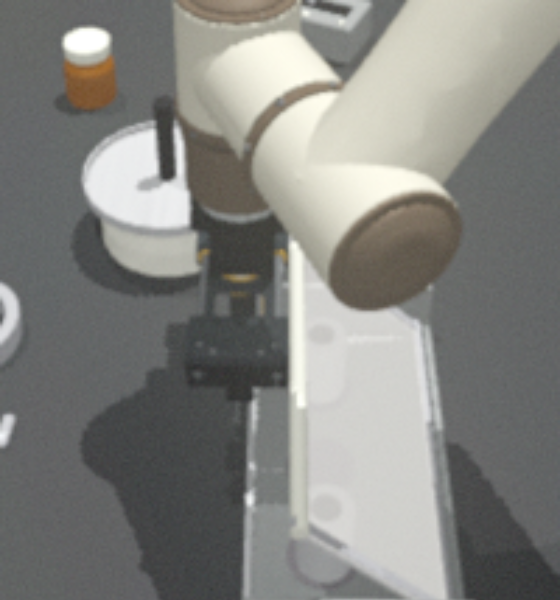

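>>> step_arm:
  moves:
    - [[0,0,0,-0.8,0,0,75],[0,0,0,-1.6,0,0,75],[0,0,0,-2.4,0,0,75],[0,0,0,-3.2,0,0,75],[0,0,0,-4,0,0,75]]

```text
time_s: 16.88
tcp_pos: [0.4733, 0.1637, 0.0416]
ee_rot: [[0.985, -0.001, -0.171], [0.171, -0.0, 0.985], [-0.001, -1.0, -0.0]]
wrist_force: [1.2, -0.4, -0.4]
gripper_width: 0.748
```

>>> step_arm:
  moves:
    - [[0,0,0,-0.6,0,0,75],[0,0,0,-1.2,0,0,75],[0,0,0,-1.8,0,0,75],[0,0,0,-2.2,0,0,75],[0,0,0,-2.2,0,0,75]]

```text
time_s: 17.3
tcp_pos: [0.4519, 0.1601, 0.0417]
ee_rot: [[0.985, -0.001, -0.172], [0.172, -0.0, 0.985], [-0.001, -1.0, -0.0]]
wrist_force: [1.1, -0.1, -1.0]
gripper_width: 0.746
```

```bash
python3 -c "
from h import *
did((0,-4,0,0),(0,-2.2,0,0))
planc((.4522,.16,.042,99.85,1))
cap('side','s11');
import cv2
a=cv2.resize(cv2.imread('pics/s11.png')[240:440,270:430],None,fx=3.5,fy=3.5)
cv2.imwrite('pics/s11c.png',a[:600])
"
```

```text
t 17.30 meas [0.4519 0.1601 0.0417] yaw 99.91 cmd [ 0.4525  0.1598  0.0422 99.8904] F [ 1.0791 -0.0797 -0.9684] g 0.746 J [  39.   22.  -33.   -0.  -35. -119.]
  turn y 0.001 shift [-0.03  0.02  0.02] |0.0|
```

View pics/s11c.png

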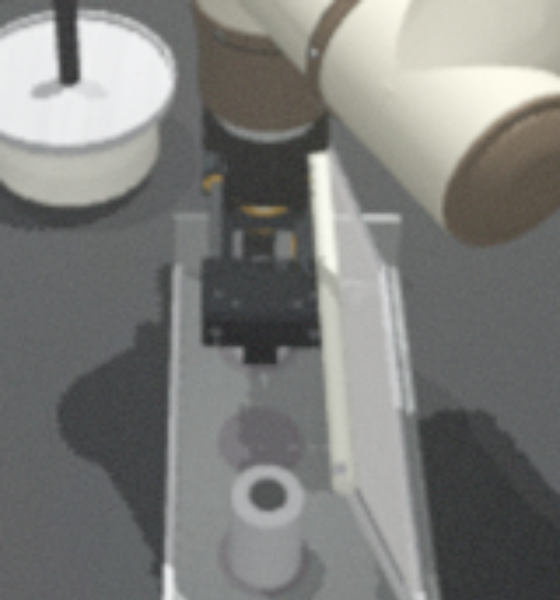

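>>> step_arm:
  moves:
    - [[0,0,0,0,0,0,65],[0,0,0,0,0,0,55],[0,0,0,0,0,0,45],[0,0,0,0,0,0,38],[0,0,0,0,0,0,38]]

```text
time_s: 17.77
tcp_pos: [0.4528, 0.1603, 0.0416]
ee_rot: [[0.985, -0.0, -0.172], [0.172, -0.0, 0.985], [-0.0, -1.0, -0.0]]
wrist_force: [2.1, 0.8, -1.0]
gripper_width: 0.474
```

>>> step_arm:
  moves:
    - [[0,0,0,0,0,0,38],[0,0,0,0,0,0,38],[0,0,0,0,0,0,38],[0,0,0,0,0,0,38],[0,0,0,0,0,0,38]]

```text
time_s: 18.18
tcp_pos: [0.4527, 0.1603, 0.0417]
ee_rot: [[0.985, -0.0, -0.172], [0.172, -0.0, 0.985], [-0.0, -1.0, -0.0]]
wrist_force: [1.1, -0.1, -2.4]
gripper_width: 0.474
```

```bash
python3 -c "
from h import *
planc((.4522,.16,.042,99.85,1))
import pickle
S=pickle.load(open('side0.pkl','rb')); print(onz(S,346.2,381.1,.066))
"
```

```text
t 18.18 meas [0.4527 0.1603 0.0417] yaw 99.90 cmd [ 0.4525  0.1598  0.0422 99.8904] F [ 1.0614 -0.0706 -2.3565] g 0.474 J [  39.   22.  -33.   -0.  -35. -119.]
  turn y 0.001 shift [-0.03  0.02  0.02] |0.0|
[0.4237 0.3196 0.066 ]
```

>>> step_arm:
  moves:
    - [[0,0,0,0,-0.3,0,38],[0,0,0,0,-0.7,0,38],[0,0,0,0,-1.1,0,38],[0,0,0,0,-1.3,0,38],[0,0,0,0,-1.3,0,38]]

```text
time_s: 18.6
tcp_pos: [0.4535, 0.1609, 0.0557]
ee_rot: [[0.985, 0.002, -0.172], [0.172, 0.001, 0.985], [0.002, -1.0, 0.001]]
wrist_force: [1.3, 0.2, -1.3]
gripper_width: 0.478
```

>>> step_arm:
  moves:
    - [[0,0,0,0.5,0,0,38],[0,0,0,1.4,0,0,38],[0,0,0,2.6,0,0,38],[0,0,0,3.8,0,0,38],[0,0,0,5,0,0,38]]

```text
time_s: 19.02
tcp_pos: [0.5036, 0.1693, 0.0547]
ee_rot: [[0.985, 0.001, -0.173], [0.173, 0.0, 0.985], [0.001, -1.0, 0.0]]
wrist_force: [1.8, 0.0, -1.3]
gripper_width: 0.476
```

>>> step_arm:
  moves:
    - [[0,0,0,1.3,0,0,38],[0,0,0,2.6,0,0,38],[0,0,0,4,0,0,38],[0,0,0,5.4,0,0,38],[0,0,0,6.5,0,0,38]]

```text
time_s: 19.43
tcp_pos: [0.5674, 0.1801, 0.0542]
ee_rot: [[0.985, -0.001, -0.172], [0.172, -0.001, 0.985], [-0.001, -1.0, -0.0]]
wrist_force: [0.6, -1.0, -1.1]
gripper_width: 0.474
```

```bash
python3 -c "
from h import *
did((0,0,-1.3,0),(0,5,0,0),(0,6.5,0,0))
planc((.4522,.16,.042,99.85,1))
cap('side','s12');
import cv2
a=cv2.resize(cv2.imread('pics/s12.png')[200:440,230:430],None,fx=2.8,fy=2.8)
cv2.imwrite('pics/s12c.png',a[:600])
"
```

```text
t 19.43 meas [0.5674 0.1801 0.0542] yaw 99.91 cmd [ 0.5658  0.1796  0.0552 99.8904] F [ 0.6167 -1.0093 -1.0621] g 0.474 J [  33.   30.  -16.    0.  -44. -113.]
  turn y 0.001 shift [-11.53   1.32   0.02] |11.6|
```

View pics/s12c.png

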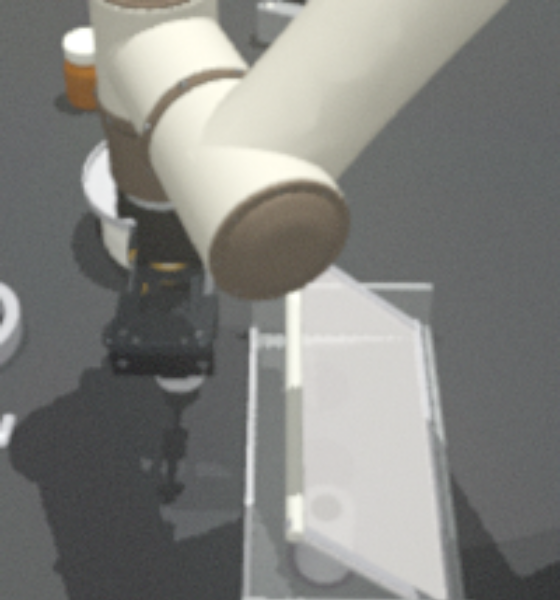

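```bash
python3 -c "
from h import *
import pickle,cv2
S=pickle.load(open('side0.pkl','rb'));T=pickle.load(open('top0.pkl','rb'))
for c in [(.624,-.0105)]:
  for D,o in ((T,[265,180]),(S,[255,220])):
    a,b=circ(D,c,.079,.0757); print((a+.5-o)*8,(b+.5-o)*8, (proj(D,[*c,.1567])+.5-o)*8)
a=cv2.resize(cv2.imread('pics/t9.png')[180:250,265:335],None,fx=8,fy=8,interpolation=cv2.INTER_CUBIC);cv2.imwrite('pics/t9p.png',a)
a=cv2.resize(cv2.imread('pics/s11.png')[220:295,255:330],None,fx=8,fy=8,interpolation=cv2.INTER_CUBIC);cv2.imwrite('pics/s11p.png',a)
"
```

```text
[63.8762 59.1155] [511.4276 504.6639] [271.6015 253.3121]
[ 37.487  184.7343] [520.1953 490.6781] [266.5515 129.3284]
```

View pics/t9p.png

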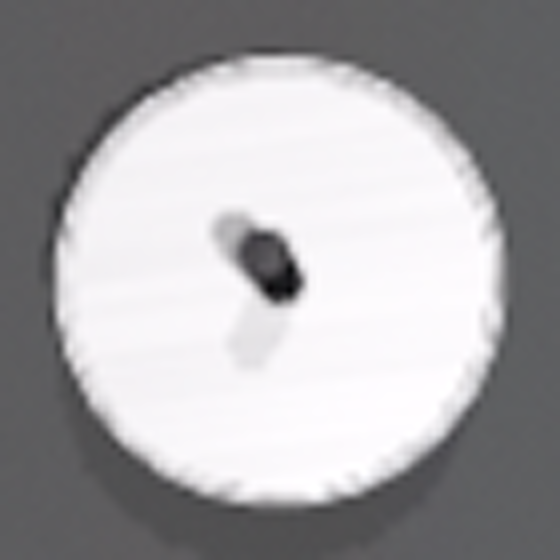

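View pics/s11p.png

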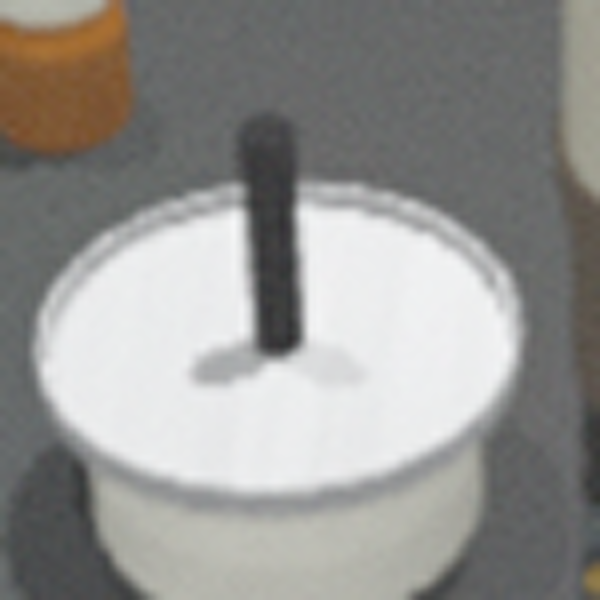

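```bash
python3 -c "
from h import *
planc((.5658,.1796,.215,99.89,1),(.6743,-.0103,.215,90,2),(.6743,-.0103,.1035,90,1))
"
```

```text
t 19.48 meas [0.5695 0.1807 0.0543] yaw 99.92 cmd [ 0.5658  0.1796  0.0552 99.8904] F [ 2.3408  1.0506 -1.3516] g 0.478 J [  33.   30.  -16.    0.  -44. -113.]
  turn y 0.000 shift [  0.   -15.98   0.  ] |16.0|
  turn y 0.086 shift [  3.71   0.   -10.29] |10.9|
  turn y 0.086 shift [ 4.59  0.   -9.93] |10.9|
  turn y -0.000 shift [ 0.   11.15  0.  ] |11.2|
```

>>> step_arm:
  moves:
    - [[0,0,0,0,-2,0,38],[0,0,0,0,-5.5,0,38],[0,0,0,0,-9,0,38],[0,0,0,0,-12.5,0,38],[0,0,0,0,-16,0,38]]

```text
time_s: 19.9
tcp_pos: [0.5655, 0.1797, 0.2158]
ee_rot: [[0.985, -0.002, -0.172], [0.172, -0.001, 0.985], [-0.002, -1.0, -0.0]]
wrist_force: [0.3, 0.7, -1.8]
gripper_width: 0.476
```

>>> step_arm:
  moves:
    - [[0,0.02,0,0.7,0,-1.8,38],[0,0.04,0,1.4,0,-3.9,38],[0,0.06,0,2.2,0,-6.0,38],[0,0.075,0,3.0,0,-8.2,38],[0,0.086,0,3.7,0,-10.3,38]]

```text
time_s: 20.32
tcp_pos: [0.6202, 0.0839, 0.2142]
ee_rot: [[0.996, -0.002, -0.086], [0.086, -0.0, 0.996], [-0.002, -1.0, -0.0]]
wrist_force: [-0.1, 0.7, -1.0]
gripper_width: 0.474
```

>>> step_arm:
  moves:
    - [[0,0.02,0,1.0,0,-2.2,38],[0,0.04,0,2.0,0,-4.4,38],[0,0.06,0,3.0,0,-6.6,38],[0,0.075,0,4.0,0,-8.7,38],[0,0.086,0,4.6,0,-9.9,38]]

```text
time_s: 20.73
tcp_pos: [0.675, -0.0118, 0.2137]
ee_rot: [[1.0, -0.002, 0.002], [-0.002, -0.0, 1.0], [-0.002, -1.0, -0.0]]
wrist_force: [0.4, 0.4, -1.6]
gripper_width: 0.475
```

>>> step_arm:
  moves:
    - [[0,0,0,0,0,0,38],[0,0,0,0,0,0,38],[0,0,0,0,2,0,38],[0,0,0,0,4,0,38],[0,0,0,0,6,0,38]]

```text
time_s: 21.15
tcp_pos: [0.6741, -0.0083, 0.1545]
ee_rot: [[1.0, 0.001, -0.002], [0.002, 0.001, 1.0], [0.001, -1.0, 0.001]]
wrist_force: [0.9, -0.1, -1.6]
gripper_width: 0.473
```

```bash
python3 -c "
from h import *
did((0,0,-16,0),(.086,3.7,0,-10.3),(.086,4.6,0,-9.9),(0,0,6,0))
planc((.6743,-.0103,.1035,90,1))
cap('side','s13');
import cv2
a=cv2.resize(cv2.imread('pics/s13.png')[170:310,230:370],None,fx=4,fy=4)
cv2.imwrite('pics/s13c.png',a[:600])
"
```

```text
t 21.15 meas [ 0.6741 -0.0083  0.1545] yaw 90.13 cmd [ 0.6743 -0.0102  0.1552 90.0356] F [ 0.8637 -0.1305 -1.5975] g 0.473 J [  13.   30.    2.   -0.  -62. -103.]
  turn y 0.001 shift [-0.    5.17 -0.01] |5.2|
```

View pics/s13c.png

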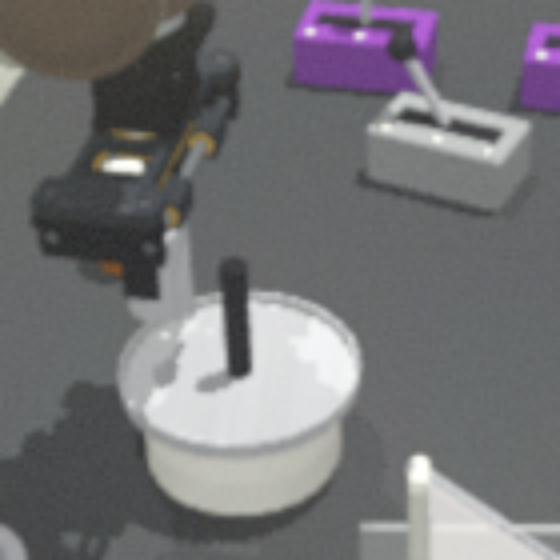

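>>> step_arm:
  moves:
    - [[0,0,0,0,1.2,0,38],[0,0,0,0,2.4,0,38],[0,0,0,0,3.5,0,38],[0,0,0,0,4.1,0,38],[0,0,0,0,4.3,0,38]]

```text
time_s: 21.62
tcp_pos: [0.674, -0.0096, 0.1104]
ee_rot: [[1.0, -0.002, -0.001], [0.001, -0.0, 1.0], [-0.002, -1.0, -0.0]]
wrist_force: [0.1, 0.2, -1.6]
gripper_width: 0.475
```

>>> step_arm:
  moves:
    - [[0,0,0,0,0.2,0,38],[0,0,0,0,0.4,0,38],[0,0,0,0,0.6,0,38],[0,0,0,0,0.8,0,38],[0,0,0,0,0.9,0,38]]

```text
time_s: 22.03
tcp_pos: [0.675, -0.0097, 0.1031]
ee_rot: [[1.0, 0.001, -0.001], [0.001, 0.0, 1.0], [0.001, -1.0, 0.0]]
wrist_force: [0.5, 0.4, 0.2]
gripper_width: 0.473
```

```bash
python3 -c "
from h import *
did((0,0,5.2,0))
planc((.6743,-.0103,.1035,90,1))
cap('side','s14');
import cv2
a=cv2.resize(cv2.imread('pics/s14.png')[170:310,230:370],None,fx=4,fy=4)
cv2.imwrite('pics/s14c.png',a[:600])
"
```

```text
t 22.03 meas [ 0.675  -0.0097  0.1031] yaw 90.04 cmd [ 0.6743 -0.0102  0.1032 90.0356] F [0.4792 0.3919 0.1936] g 0.473 J [  13.   33.   -1.    0.  -56. -103.]
  turn y 0.001 shift [-0.   -0.03 -0.01] |0.0|
```

View pics/s14c.png

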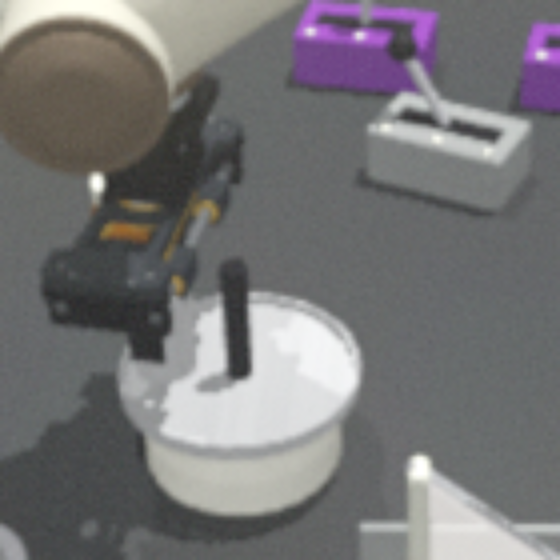

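The wrist load has gone from -1.6 to about 0 N, so the blank is standing in the dish. I'll let go and rise.

>>> step_arm:
  moves:
    - [[0,0,0,0,0,0,48],[0,0,0,0,0,0,52],[0,0,0,0,0,0,56],[0,0,0,0,0,0,60],[0,0,0,0,0,0,60]]

```text
time_s: 22.5
tcp_pos: [0.6747, -0.0096, 0.1029]
ee_rot: [[1.0, 0.0, -0.001], [0.001, -0.0, 1.0], [0.0, -1.0, -0.0]]
wrist_force: [0.5, 0.1, -1.1]
gripper_width: 0.585
```

>>> step_arm:
  moves:
    - [[0,0,0,0,0,0,60],[0,0,0,0,0,0,60],[0,0,0,0,-1,0,60],[0,0,0,0,-3,0,60],[0,0,0,0,-5,0,60]]

```text
time_s: 22.92
tcp_pos: [0.6742, -0.0098, 0.1531]
ee_rot: [[1.0, -0.002, -0.001], [0.001, -0.001, 1.0], [-0.002, -1.0, -0.001]]
wrist_force: [-0.5, 0.1, -0.1]
gripper_width: 0.594
```

>>> step_arm:
  moves:
    - [[0,0,0,0,-1.5,0,60],[0,0,0,0,-3,0,60],[0,0,0,0,-4.5,0,65],[0,0,0,0,-6,0,70],[0,0,0,0,-7,0,75]]

```text
time_s: 23.33
tcp_pos: [0.6752, -0.0097, 0.2256]
ee_rot: [[1.0, 0.003, -0.001], [0.001, 0.0, 1.0], [0.003, -1.0, 0.0]]
wrist_force: [-0.4, 0.9, -0.4]
gripper_width: 0.704
```

```bash
python3 -c "
from h import *
did((0,0,-5,0),(0,0,-7,0))
planc((.534,.339,.222,99.85,3),(.534,.339,.042,99.85,2),(.4243,.32,.042,99.85,2))
cap('side','s15');
import cv2
a=cv2.resize(cv2.imread('pics/s15.png')[170:310,230:370],None,fx=4,fy=4)
cv2.imwrite('pics/s15c.png',a[:600])
"
```

```text
t 23.33 meas [ 0.6752 -0.0097  0.2256] yaw 90.06 cmd [ 0.6743 -0.0102  0.2232 90.0356] F [-0.4383  0.8611 -0.3542] g 0.704 J [  13.   27.    7.    0.  -70. -103.]
  turn y -0.057 shift [-4.67  0.04 11.64] |12.5|
  turn y -0.057 shift [-4.    0.04 11.89] |12.5|
  turn y -0.057 shift [-3.31  0.04 12.1 ] |12.5|
  turn y -0.000 shift [0. 9. 0.] |9.0|
  turn y -0.000 shift [0. 9. 0.] |9.0|
  turn y -0.000 shift [-5.57  0.    0.  ] |5.6|
  turn y -0.000 shift [-5.57  0.    0.  ] |5.6|
```

View pics/s15c.png

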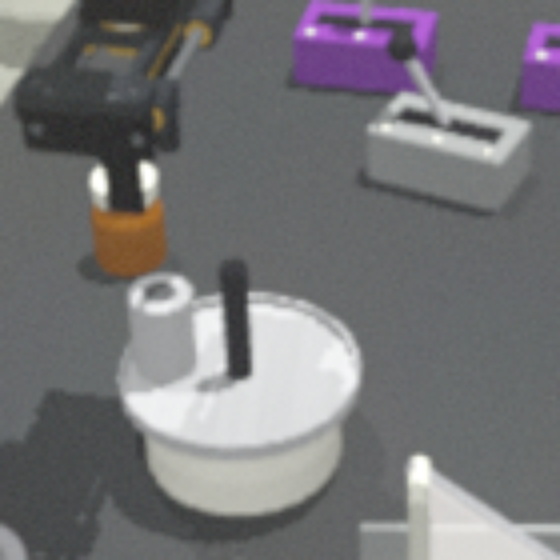

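The first blank stands upright at the dish's far side, at crop (160,330). Now for the second one.

>>> step_arm:
  moves:
    - [[0,-0.01,0,-0.9,0,2.3,75],[0,-0.02,0,-1.9,0,4.6,75],[0,-0.03,0,-2.8,0,6.9,75],[0,-0.045,0,-3.7,0,9.2,75],[0,-0.057,0,-4.7,0,11.6,75]]

```text
time_s: 23.8
tcp_pos: [0.6269, 0.1071, 0.2224]
ee_rot: [[0.998, -0.001, -0.058], [0.058, -0.0, 0.998], [-0.001, -1.0, -0.0]]
wrist_force: [-0.1, -0.5, -0.3]
gripper_width: 0.749
```

>>> step_arm:
  moves:
    - [[0,-0.01,0,-0.8,0,2.4,75],[0,-0.02,0,-1.6,0,4.8,75],[0,-0.03,0,-2.4,0,7.2,75],[0,-0.045,0,-3.2,0,9.6,75],[0,-0.057,0,-4.0,0,11.9,75]]

```text
time_s: 24.22
tcp_pos: [0.5799, 0.2239, 0.2225]
ee_rot: [[0.993, -0.001, -0.115], [0.115, -0.0, 0.993], [-0.001, -1.0, -0.0]]
wrist_force: [0.4, -0.4, -0.9]
gripper_width: 0.751
```

>>> step_arm:
  moves:
    - [[0,-0.01,0,-0.7,0,2.6,75],[0,-0.02,0,-1.4,0,5.2,75],[0,-0.03,0,-2.1,0,7.9,75],[0,-0.045,0,-2.8,0,10.4,75],[0,-0.057,0,-3.3,0,12.1,75]]

```text
time_s: 24.63
tcp_pos: [0.533, 0.3412, 0.2224]
ee_rot: [[0.985, -0.0, -0.173], [0.173, -0.0, 0.985], [-0.0, -1.0, 0.0]]
wrist_force: [-0.2, 0.8, -0.8]
gripper_width: 0.75
```

>>> step_arm:
  moves:
    - [[0,0,0,0,2,0,75],[0,0,0,0,4,0,75],[0,0,0,0,6,0,75],[0,0,0,0,8,0,75],[0,0,0,0,10,0,75]]

```text
time_s: 25.05
tcp_pos: [0.5338, 0.3392, 0.1216]
ee_rot: [[0.985, -0.0, -0.171], [0.171, -0.0, 0.985], [-0.0, -1.0, -0.0]]
wrist_force: [-0.5, -0.9, -0.4]
gripper_width: 0.748
```

```bash
python3 -c "
from h import *
did((-.057,-4.7,0,11.6),(-.057,-4,0,11.9),(-.057,-3.3,0,12.1),(0,0,10,0))
planc((.534,.3396,.042,99.85,1),(.424,.3205,.042,99.85,2))
cap('side','s16');cap('top','t16')
import cv2
a=cv2.resize(cv2.imread('pics/s16.png')[170:450,200:430],None,fx=2.5,fy=2.5)
cv2.imwrite('pics/s16c.png',a)
"
```

```text
t 25.05 meas [0.5338 0.3392 0.1216] yaw 99.85 cmd [ 0.5339  0.3387  0.1232 99.8332] F [-0.4838 -0.8564 -0.3813] g 0.748 J [  47.   28.   -7.   -0.  -55. -127.]
  turn y -0.000 shift [0.03 8.12 0.08] |8.1|
  turn y -0.000 shift [-5.58  0.   -0.  ] |5.6|
  turn y -0.000 shift [-5.58  0.   -0.  ] |5.6|
```

View pics/s16c.png

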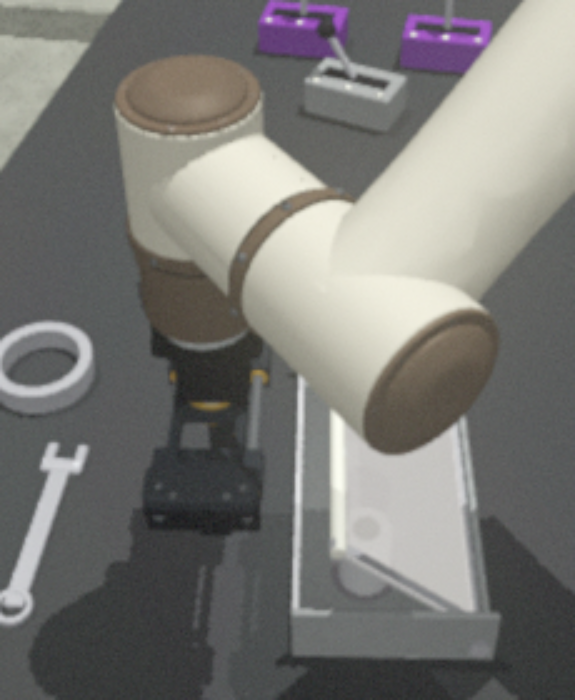

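>>> step_arm:
  moves:
    - [[0,0,0,0,2,0.1,75],[0,0,0,0,4.4,0.1,75],[0,0,0,0,6.6,0.1,75],[0,0,0,0,7.9,0.1,75],[0,0,0,0,8.1,0.1,75]]

```text
time_s: 25.57
tcp_pos: [0.533, 0.3393, 0.0399]
ee_rot: [[0.985, -0.003, -0.171], [0.171, -0.003, 0.985], [-0.004, -1.0, -0.002]]
wrist_force: [-0.2, 0.3, -0.5]
gripper_width: 0.748
```

>>> step_arm:
  moves:
    - [[0,0,0,-0.5,0,0,75],[0,0,0,-1.6,0,0,75],[0,0,0,-2.8,0,0,75],[0,0,0,-3.9,0,0,75],[0,0,0,-5,0,0,75]]

```text
time_s: 25.98
tcp_pos: [0.4854, 0.3328, 0.0443]
ee_rot: [[0.985, 0.004, -0.172], [0.172, 0.003, 0.985], [0.004, -1.0, 0.003]]
wrist_force: [3.7, -0.7, 1.8]
gripper_width: 0.748
```

>>> step_arm:
  moves:
    - [[0,0,0,-0.8,0,0,75],[0,0,0,-1.6,0,0,75],[0,0,0,-2.4,0,0,75],[0,0,0,-3.2,0,0,75],[0,0,0,-4,0,0,75]]

```text
time_s: 26.4
tcp_pos: [0.4445, 0.3247, 0.0419]
ee_rot: [[0.985, -0.0, -0.171], [0.171, 0.0, 0.985], [-0.0, -1.0, 0.0]]
wrist_force: [0.6, 1.1, -0.5]
gripper_width: 0.751
```

>>> step_arm:
  moves:
    - [[0,0,0,-0.6,0,0,75],[0,0,0,-1.2,0,0,75],[0,0,0,-1.8,0,0,75],[0,0,0,-2.2,0,0,75],[0,0,0,-2.2,0,0,75]]

```text
time_s: 26.82
tcp_pos: [0.4228, 0.3209, 0.0417]
ee_rot: [[0.985, -0.0, -0.171], [0.171, -0.0, 0.985], [-0.0, -1.0, -0.0]]
wrist_force: [1.1, -0.2, -0.7]
gripper_width: 0.75
```

```bash
python3 -c "
from h import *
did((0,0,8.1,.1),(0,-5,0,0),(0,-4,0,0),(0,-2.2,0,0))
planc((.424,.3205,.042,99.85,1))
cap('side','s17')
import cv2
a=cv2.resize(cv2.imread('pics/s17.png')[220:450,250:430],None,fx=3,fy=3)
cv2.imwrite('pics/s17c.png',a[:600])
"
```

```text
t 26.82 meas [0.4228 0.3209 0.0417] yaw 99.86 cmd [ 0.4233  0.3206  0.0422 99.8332] F [ 1.12   -0.1557 -0.6825] g 0.750 J [  55.   26.  -26.   -0.  -38. -135.]
  turn y -0.000 shift [ 0.06  0.02 -0.02] |0.1|
```

View pics/s17c.png

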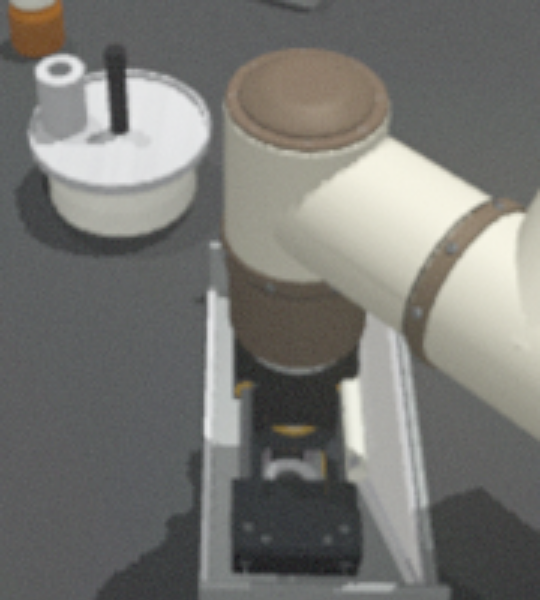

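The flap leans back on the gripper's body, and the blank's top shows between the fingers at crop (292,468). I'll close on it.

>>> step_arm:
  moves:
    - [[0,0,0,0,0,0,65],[0,0,0,0,0,0,55],[0,0,0,0,0,0,45],[0,0,0,0,0,0,38],[0,0,0,0,0,0,38]]

```text
time_s: 27.28
tcp_pos: [0.4237, 0.321, 0.0417]
ee_rot: [[0.985, -0.0, -0.171], [0.171, -0.0, 0.985], [-0.0, -1.0, -0.0]]
wrist_force: [1.3, 0.8, -1.8]
gripper_width: 0.478
```

>>> step_arm:
  moves:
    - [[0,0,0,0,0,0,38],[0,0,0,0,0,0,38],[0,0,0,0,0,0,38],[0,0,0,0,0,0,38],[0,0,0,0,0,0,38]]

```text
time_s: 27.7
tcp_pos: [0.4235, 0.321, 0.0417]
ee_rot: [[0.985, -0.0, -0.171], [0.171, -0.0, 0.985], [-0.0, -1.0, -0.0]]
wrist_force: [2.0, -0.1, -2.1]
gripper_width: 0.473
```

>>> step_arm:
  moves:
    - [[0,0,0,0,-0.3,0,38],[0,0,0,0,-0.7,0,38],[0,0,0,0,-1.1,0,38],[0,0,0,0,-1.3,0,38],[0,0,0,0,-1.3,0,38]]

```text
time_s: 28.12
tcp_pos: [0.424, 0.3215, 0.0557]
ee_rot: [[0.985, 0.001, -0.171], [0.171, 0.001, 0.985], [0.001, -1.0, 0.001]]
wrist_force: [1.5, 0.4, -2.2]
gripper_width: 0.477
```

>>> step_arm:
  moves:
    - [[0,0,0,0.5,0,0,38],[0,0,0,1.4,0,0,38],[0,0,0,2.6,0,0,38],[0,0,0,3.8,0,0,38],[0,0,0,5,0,0,38]]

```text
time_s: 28.53
tcp_pos: [0.4742, 0.3299, 0.0547]
ee_rot: [[0.985, 0.0, -0.171], [0.171, 0.0, 0.985], [0.0, -1.0, 0.0]]
wrist_force: [1.1, 0.2, -2.1]
gripper_width: 0.473
```

>>> step_arm:
  moves:
    - [[0,0,0,1.3,0,0,38],[0,0,0,2.6,0,0,38],[0,0,0,4,0,0,38],[0,0,0,5.4,0,0,38],[0,0,0,6.5,0,0,38]]

```text
time_s: 28.95
tcp_pos: [0.5382, 0.3405, 0.0541]
ee_rot: [[0.985, -0.001, -0.17], [0.17, -0.001, 0.985], [-0.001, -1.0, -0.001]]
wrist_force: [0.9, 0.2, -1.4]
gripper_width: 0.476
```

```bash
python3 -c "
from h import *
did((0,0,-1.3,0),(0,5,0,0),(0,6.5,0,0))
planc((.5364,.3403,.2152,99.83,1),(.5743,-.0103,.2152,90,3))
cap('side','s18');cap('top','t18')
import cv2
a=cv2.resize(cv2.imread('pics/s18.png')[200:450,230:430],None,fx=3,fy=3)
cv2.imwrite('pics/s18c.png',a[:600])
"
```

```text
t 28.95 meas [0.5382 0.3405 0.0541] yaw 99.78 cmd [ 0.5366  0.3402  0.0552 99.8332] F [ 0.9415  0.1711 -1.3614] g 0.476 J [  47.   33.  -10.   -0.  -47. -127.]
  turn y 0.000 shift [ -0.02 -16.     0.01] |16.0|
  turn y 0.057 shift [ -0.75   0.   -11.73] |11.8|
  turn y 0.057 shift [ -0.08   0.   -11.75] |11.8|
  turn y 0.057 shift [  0.59   0.   -11.74] |11.8|
```

View pics/s18c.png

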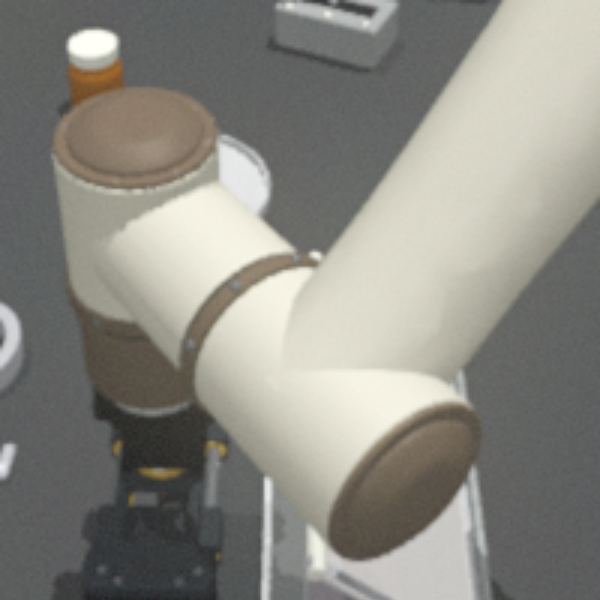

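>>> step_arm:
  moves:
    - [[0,0,0,0,-2,0,38],[0,0,0,0,-5.5,0,38],[0,0,0,0,-9,0,38],[0,0,0,0,-12.5,0,38],[0,0,0,0,-16,0,38]]

```text
time_s: 29.47
tcp_pos: [0.536, 0.3401, 0.2158]
ee_rot: [[0.985, -0.002, -0.171], [0.171, -0.001, 0.985], [-0.002, -1.0, -0.001]]
wrist_force: [0.7, 1.5, -2.5]
gripper_width: 0.474
```

>>> step_arm:
  moves:
    - [[0,0.01,0,-0.1,0,-2.2,38],[0,0.02,0,-0.2,0,-4.5,38],[0,0.03,0,-0.4,0,-6.9,38],[0,0.045,0,-0.6,0,-9.3,38],[0,0.057,0,-0.7,0,-11.7,38]]

```text
time_s: 29.88
tcp_pos: [0.5489, 0.2229, 0.2143]
ee_rot: [[0.993, -0.002, -0.114], [0.114, -0.001, 0.993], [-0.002, -1.0, -0.0]]
wrist_force: [0.3, -1.0, -1.6]
gripper_width: 0.475
```

```bash
python3 -c "
from h import *
did((0,0,-16,0),(.057,-.7,0,-11.7))
planc((.5743,-.0103,.2152,90,2))
cap('side','s19');cap('top','t19')
import cv2
a=cv2.resize(cv2.imread('pics/s19.png')[200:300,240:340],None,fx=6,fy=6,interpolation=cv2.INTER_CUBIC)
cv2.imwrite('pics/s19c.png',a[:600])
a=cv2.resize(cv2.imread('pics/t19.png')[140:340,160:360],None,fx=3,fy=3,interpolation=cv2.INTER_CUBIC)
cv2.imwrite('pics/t19c.png',a[:600])
"
```

```text
t 29.88 meas [0.5489 0.2229 0.2143] yaw 96.54 cmd [ 0.5497  0.2238  0.2152 96.5673] F [ 0.345  -0.9541 -1.5743] g 0.475 J [  38.   20.   -6.   -0.  -64. -121.]
  turn y 0.057 shift [ -0.12   0.   -11.77] |11.8|
  turn y 0.057 shift [  0.56   0.   -11.75] |11.8|
```

View pics/s19c.png

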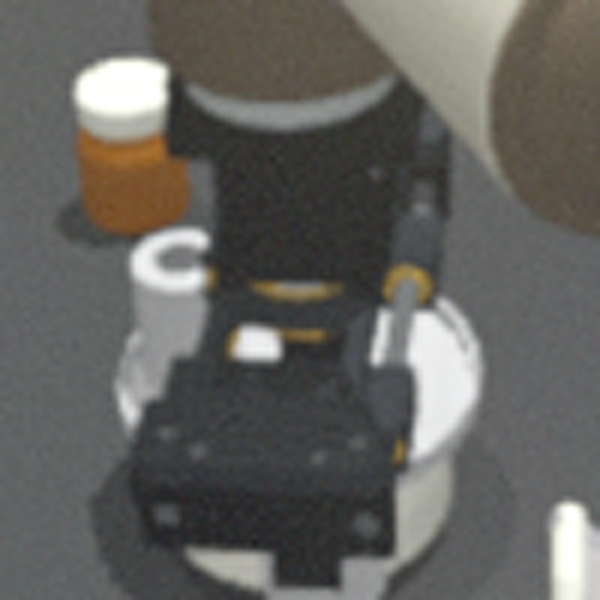

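View pics/t19c.png

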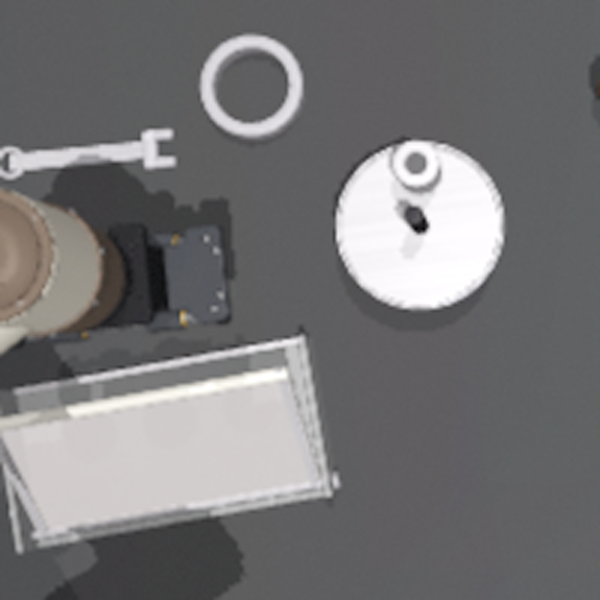

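The dish is unmoved, its rim centre at top crop (419,225) as before. The dispenser is now empty and the flap shut. On to placing the second blank.

>>> step_arm:
  moves:
    - [[0,0.01,0,0,0,-2.3,38],[0,0.02,0,0,0,-4.6,38],[0,0.03,0,-0.1,0,-6.9,38],[0,0.045,0,-0.1,0,-9.3,38],[0,0.057,0,-0.1,0,-11.8,38]]

```text
time_s: 30.4
tcp_pos: [0.5618, 0.1065, 0.2143]
ee_rot: [[0.998, -0.001, -0.058], [0.058, 0.0, 0.998], [-0.001, -1.0, 0.0]]
wrist_force: [0.1, 0.0, -1.8]
gripper_width: 0.472
```

>>> step_arm:
  moves:
    - [[0,0.015,0,0.1,0,-2.6,38],[0,0.03,0,0.2,0,-5.2,38],[0,0.045,0,0.4,0,-7.8,38],[0,0.057,0,0.5,0,-10.2,38],[0,0.057,0,0.55,0,-11.7,38]]

```text
time_s: 30.82
tcp_pos: [0.5742, -0.0111, 0.2143]
ee_rot: [[1.0, -0.001, 0.001], [-0.001, -0.0, 1.0], [-0.001, -1.0, -0.0]]
wrist_force: [0.1, -0.1, -2.7]
gripper_width: 0.474
```

>>> step_arm:
  moves:
    - [[0,0,0,0,0,0,38],[0,0,0,0,0,0,38],[0,0,0,0,2,0,38],[0,0,0,0,4,0,38],[0,0,0,0,5.5,0,38]]

```text
time_s: 31.23
tcp_pos: [0.574, -0.0082, 0.1584]
ee_rot: [[1.0, -0.001, -0.002], [0.002, 0.001, 1.0], [-0.001, -1.0, 0.001]]
wrist_force: [-0.4, -0.5, -2.1]
gripper_width: 0.47
```

```bash
python3 -c "
from h import *
did((.057,-.1,0,-11.8),(.057,.55,0,-11.7),(0,0,5.5,0))
planc((.5743,-.0103,.102,90,1))
cap('side','s20')
import cv2
a=cv2.resize(cv2.imread('pics/s20.png')[170:310,230:370],None,fx=4,fy=4)
cv2.imwrite('pics/s20c.png',a[:600])
"
```

```text
t 31.23 meas [ 0.574  -0.0082  0.1584] yaw 90.10 cmd [ 0.5745 -0.0101  0.1602 90.0356] F [-0.3854 -0.4822 -2.1451] g 0.470 J [  15.   21.  -13.   -0.  -56. -105.]
  turn y 0.001 shift [-0.02  5.82 -0.02] |5.8|
```

View pics/s20c.png

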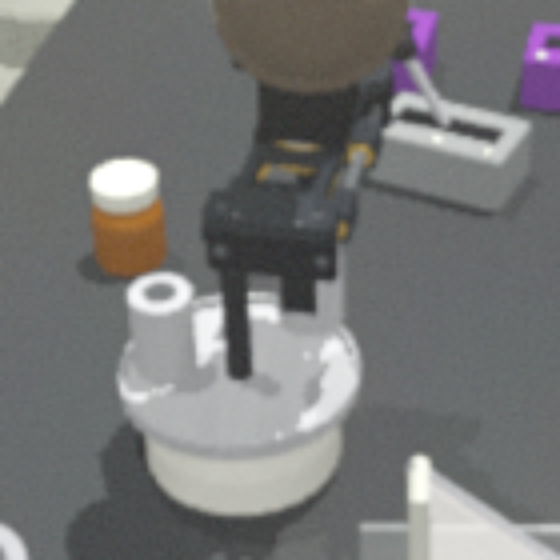

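>>> step_arm:
  moves:
    - [[0,0,0,0,1.2,0,38],[0,0,0,0,2.6,0,38],[0,0,0,0,3.9,0,38],[0,0,0,0,4.6,0,38],[0,0,0,0,4.8,0,38]]

```text
time_s: 31.7
tcp_pos: [0.5741, -0.0088, 0.1107]
ee_rot: [[1.0, -0.002, -0.002], [0.002, -0.0, 1.0], [-0.002, -1.0, -0.0]]
wrist_force: [-0.3, -0.4, -1.8]
gripper_width: 0.473
```

>>> step_arm:
  moves:
    - [[0,0,0,0,0.2,0,38],[0,0,0,0,0.4,0,38],[0,0,0,0,0.6,0,38],[0,0,0,0,0.8,0,38],[0,0,0,0,0.95,0,38]]

```text
time_s: 32.12
tcp_pos: [0.575, -0.0095, 0.1025]
ee_rot: [[1.0, 0.001, -0.001], [0.001, 0.0, 1.0], [0.001, -1.0, 0.0]]
wrist_force: [-0.0, 0.3, -1.4]
gripper_width: 0.474
```

>>> step_arm:
  moves:
    - [[0,0,0,0,0,0,38],[0,0,0,0,0,0,38],[0,0,0,0,0,0,48],[0,0,0,0,0,0,52],[0,0,0,0,0,0,56]]

```text
time_s: 32.53
tcp_pos: [0.5752, -0.0096, 0.1027]
ee_rot: [[1.0, 0.001, -0.001], [0.001, -0.0, 1.0], [0.001, -1.0, -0.0]]
wrist_force: [0.1, -0.1, 0.2]
gripper_width: 0.522
```

>>> step_arm:
  moves:
    - [[0,0,0,0,0,0,60],[0,0,0,0,0,0,60],[0,0,0,0,0,0,60],[0,0,0,0,-1.0,0,60],[0,0,0,0,-3.0,0,60]]

```text
time_s: 32.95
tcp_pos: [0.5731, -0.0099, 0.1307]
ee_rot: [[1.0, -0.006, -0.0], [0.0, -0.001, 1.0], [-0.006, -1.0, -0.001]]
wrist_force: [0.2, 0.3, 0.4]
gripper_width: 0.596
```

>>> step_arm:
  moves:
    - [[0,0,0,0,-2,0,60],[0,0,0,0,-4,0,60],[0,0,0,0,-6,0,60],[0,0,0,0,-8,0,70],[0,0,0,0,-10,0,75]]

```text
time_s: 33.37
tcp_pos: [0.5747, -0.0097, 0.2343]
ee_rot: [[1.0, 0.001, -0.001], [0.001, 0.0, 1.0], [0.001, -1.0, 0.0]]
wrist_force: [1.5, 0.2, 0.3]
gripper_width: 0.679
```

```bash
python3 -c "
from h import *
did((0,0,4.8,0),(0,0,.95,0),(0,0,-3,0),(0,0,-10,0))
planc((.584,-.381,.2352,76.05,3))
cap('side','s21')
import cv2
a=cv2.resize(cv2.imread('pics/s21.png')[170:310,230:370],None,fx=4,fy=4)
cv2.imwrite('pics/s21c.png',a[:600])
"
```

```text
t 33.37 meas [ 0.5747 -0.0097  0.2343] yaw 90.05 cmd [ 0.5745 -0.0101  0.2327 90.0356] F [1.4679 0.1897 0.3189] g 0.679 J [  15.   17.   -7.    0.  -66. -105.]
  turn y 0.081 shift [  0.31  -0.08 -12.36] |12.4|
  turn y 0.081 shift [  1.31  -0.08 -12.3 ] |12.4|
  turn y 0.081 shift [  2.31  -0.08 -12.15] |12.4|
```

View pics/s21c.png

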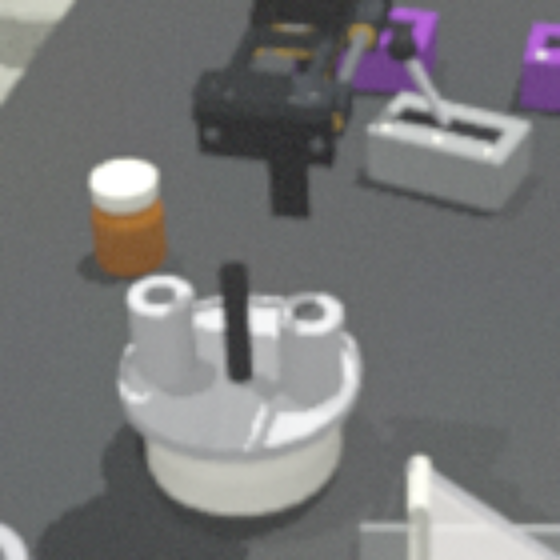

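Both blanks stand upright in the dish, at crop (160,335) and (312,345). I'll draw away and let it settle.

>>> step_arm:
  moves:
    - [[0,0.015,0,0.1,0,-2,75],[0,0.03,0,0.1,0,-4.5,75],[0,0.045,0,0.2,0,-7,75],[0,0.065,0,0.3,0,-9.7,75],[0,0.081,0,0.3,0,-12.4,75]]

```text
time_s: 33.83
tcp_pos: [0.5779, -0.1346, 0.2329]
ee_rot: [[0.997, 0.001, 0.08], [-0.08, -0.0, 0.997], [0.001, -1.0, -0.0]]
wrist_force: [-0.4, -1.3, 0.4]
gripper_width: 0.747
```

>>> step_arm:
  moves:
    - [[0,0.015,0,0.3,0,-2.4,75],[0,0.03,0,0.5,0,-4.9,75],[0,0.045,0,0.8,0,-7.4,75],[0,0.065,0,1.0,0,-9.9,75],[0,0.081,0,1.3,0,-12.3,75]]

```text
time_s: 34.25
tcp_pos: [0.5807, -0.2586, 0.2329]
ee_rot: [[0.987, 0.0, 0.162], [-0.162, -0.0, 0.987], [0.0, -1.0, -0.0]]
wrist_force: [0.7, -0.2, 0.1]
gripper_width: 0.751
```

>>> step_arm:
  moves:
    - [[0,0.015,0,0.5,0,-2.6,75],[0,0.03,0,1.0,0,-5.3,75],[0,0.05,0,1.5,0,-8.0,75],[0,0.07,0,2.0,0,-10.5,75],[0,0.081,0,2.3,0,-12.2,75]]

```text
time_s: 34.67
tcp_pos: [0.5838, -0.3836, 0.2325]
ee_rot: [[0.97, 0.0, 0.242], [-0.242, -0.001, 0.97], [0.0, -1.0, -0.0]]
wrist_force: [0.8, -0.3, -0.4]
gripper_width: 0.751
```

```bash
python3 -c "
from h import *
did((.081,.3,0,-12.4),(.081,1.3,0,-12.3),(.081,2.3,0,-12.2))
planc((.584,-.3815,.0995,76.05,1))
cap('side','s22');cap('top','t22')
import cv2
a=cv2.resize(cv2.imread('pics/s22.png')[150:300,240:390],None,fx=4,fy=4,interpolation=cv2.INTER_CUBIC)
cv2.imwrite('pics/s22c.png',a[:600])
a=cv2.resize(cv2.imread('pics/t22.png')[180:250,265:335],None,fx=8,fy=8,interpolation=cv2.INTER_CUBIC)
cv2.imwrite('pics/t22c.png',a[:600])
"
```

```text
t 34.67 meas [ 0.5838 -0.3836  0.2325] yaw 75.99 cmd [ 0.5837 -0.3818  0.2327 76.1127] F [ 0.7726 -0.305  -0.4436] g 0.751 J [-20.  29.  12.   0. -73. -84.]
  turn y 0.001 shift [ 0.02 13.32  0.04] |13.3|
```

View pics/s22c.png

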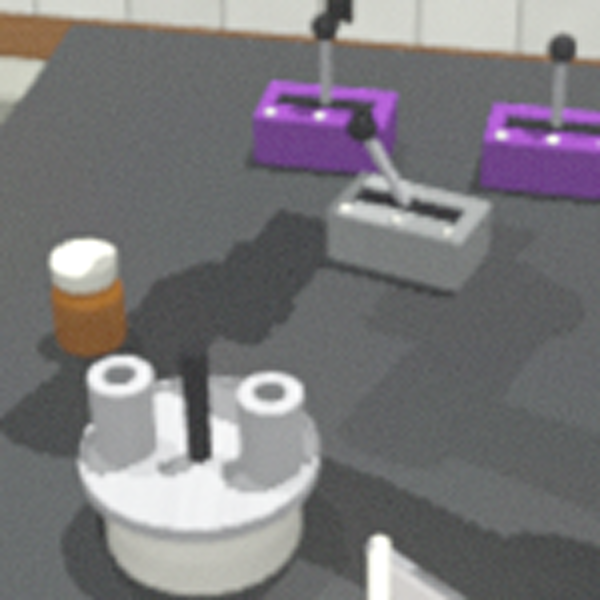

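View pics/t22c.png

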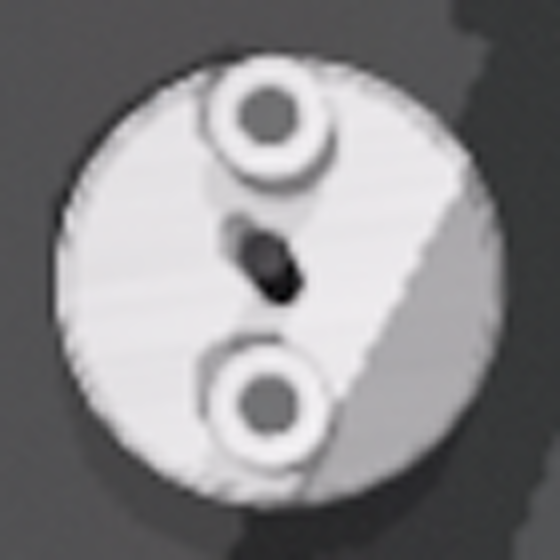

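The dish is centred as before, with its rim at crop x 56–505, y 53–507. Both blanks are upright and opposite each other. I'll wait out the settling time.

>>> step_arm:
  moves:
    - [[0,0,0,0,0,0,75],[0,0,0,0,0,0,75],[0,0,0,0,0,0,75],[0,0,0,0,0,0,75],[0,0,0,0,0,0,75]]

```text
time_s: 35.18
tcp_pos: [0.5843, -0.3804, 0.2327]
ee_rot: [[0.971, 0.0, 0.239], [-0.239, -0.0, 0.971], [0.0, -1.0, -0.0]]
wrist_force: [1.1, -0.2, 0.5]
gripper_width: 0.747
```

>>> step_arm:
  moves:
    - [[0,0,0,0,0,0,75],[0,0,0,0,0,0,75],[0,0,0,0,0,0,75],[0,0,0,0,0,0,75],[0,0,0,0,0,0,75]]

```text
time_s: 35.6
tcp_pos: [0.5841, -0.3813, 0.2322]
ee_rot: [[0.971, -0.0, 0.24], [-0.24, 0.0, 0.971], [-0.0, -1.0, 0.0]]
wrist_force: [0.2, -0.5, 0.7]
gripper_width: 0.748
```

>>> step_arm:
  moves:
    - [[0,0,0,0,0,0,75],[0,0,0,0,0,0,75],[0,0,0,0,0,0,75],[0,0,0,0,0,0,75],[0,0,0,0,0,0,75]]

```text
time_s: 36.02
tcp_pos: [0.5841, -0.3814, 0.2322]
ee_rot: [[0.971, -0.0, 0.24], [-0.24, -0.0, 0.971], [-0.0, -1.0, -0.0]]
wrist_force: [-0.3, 0.8, 0.0]
gripper_width: 0.746
```

>>> step_arm:
  moves:
    - [[0,0,0,0,0,0,75],[0,0,0,0,0,0,75],[0,0,0,0,0,0,75],[0,0,0,0,0,0,75],[0,0,0,0,0,0,75]]

```text
time_s: 36.43
tcp_pos: [0.5841, -0.3813, 0.2322]
ee_rot: [[0.971, -0.0, 0.24], [-0.24, 0.0, 0.971], [-0.0, -1.0, 0.0]]
wrist_force: [0.4, -0.8, 0.5]
gripper_width: 0.749
```

```bash
python3 -c "
from h import *
planc((.584,-.3815,.0995,76.05,1))
cap('side','s23');cap('top','t23')
import cv2
a=cv2.resize(cv2.imread('pics/s23.png')[150:300,240:390],None,fx=4,fy=4,interpolation=cv2.INTER_CUBIC)
b=cv2.resize(cv2.imread('pics/t23.png')[180:250,265:335],None,fx=8,fy=8,interpolation=cv2.INTER_CUBIC)
cv2.imwrite('pics/st23c.png',cv2.resize(np.hstack([a[:560],b]),(800,390)))
"
```

```text
t 36.43 meas [ 0.5841 -0.3813  0.2322] yaw 76.12 cmd [ 0.5837 -0.3818  0.2327 76.1127] F [ 0.3991 -0.8192  0.4619] g 0.749 J [-20.  29.  12.  -0. -73. -84.]
  turn y 0.001 shift [ 0.02 13.32  0.04] |13.3|
```

View pics/st23c.png

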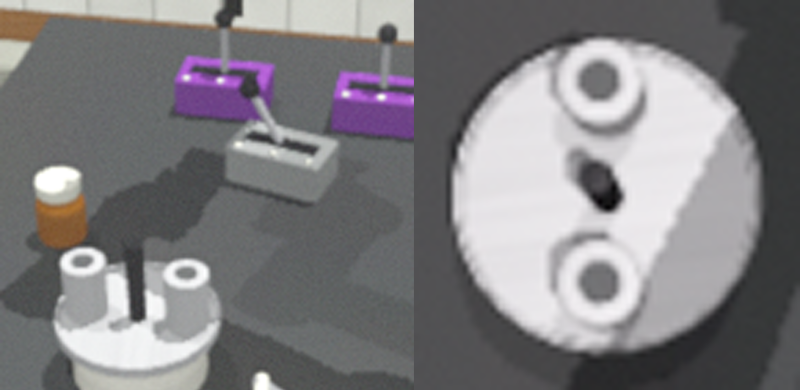

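Nothing has moved. Now the lever.

>>> step_arm:
  moves:
    - [[0,0,0,0,3,0,75],[0,0,0,0,6.5,0,75],[0,0,0,0,9.8,0,75],[0,0,0,0,12.4,0,75],[0,0,0,0,13.2,0,75]]

```text
time_s: 36.95
tcp_pos: [0.5814, -0.3799, 0.0948]
ee_rot: [[0.971, -0.008, 0.241], [-0.241, 0.004, 0.971], [-0.009, -1.0, 0.002]]
wrist_force: [-0.1, 0.9, -0.4]
gripper_width: 0.745
```

>>> step_arm:
  moves:
    - [[0,0,0,0,0,0,65],[0,0,0,0,0,0,50],[0,0,0,0,0,0,40],[0,0,0,0,0,0,30],[0,0,0,0,0,0,20]]

```text
time_s: 37.37
tcp_pos: [0.585, -0.3817, 0.1024]
ee_rot: [[0.971, 0.003, 0.24], [-0.24, -0.001, 0.971], [0.004, -1.0, -0.001]]
wrist_force: [0.6, -0.6, 0.8]
gripper_width: 0.456
```

>>> step_arm:
  moves:
    - [[0,0,0,0,0,0,20],[0,0,0,0,0,0,20],[0,0,0,0,0,0,20],[0,0,0,0,0,0,20],[0,0,0,0,0,0,20]]

```text
time_s: 37.78
tcp_pos: [0.5841, -0.383, 0.1013]
ee_rot: [[0.971, 0.001, 0.24], [-0.24, -0.003, 0.971], [0.002, -1.0, -0.002]]
wrist_force: [-2.1, -4.9, 0.3]
gripper_width: 0.268
```

```bash
python3 -c "
from h import *
did((0,0,13.2,0))
planc((.54,-.371,.1135,76.05,2))
cap('side','s24')
import cv2
a=cv2.resize(cv2.imread('pics/s24.png')[150:300,240:390],None,fx=4,fy=4,interpolation=cv2.INTER_CUBIC)
cv2.imwrite('pics/s24c.png',a)
"
```

```text
t 37.78 meas [ 0.5841 -0.383   0.1013] yaw 76.12 cmd [ 0.5837 -0.3818  0.1007 76.1127] F [-2.083  -4.8781  0.3425] g 0.268 J [-20.  35.   2.   0. -57. -84.]
  turn y 0.001 shift [-2.25 -0.64  0.  ] |2.3|
  turn y 0.001 shift [-2.25 -0.64 -0.  ] |2.3|
```

View pics/s24c.png

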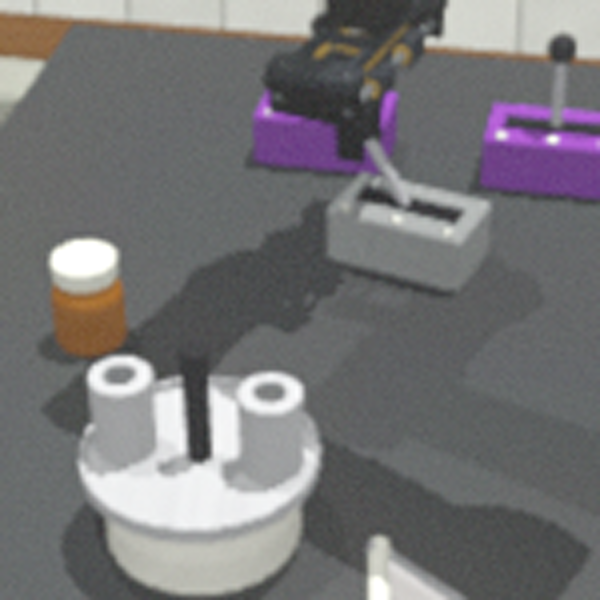

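>>> step_arm:
  moves:
    - [[0,0,0,-0.45,-0.25,-0.1,20],[0,0,0,-0.9,-0.48,-0.1,20],[0,0,0,-1.35,-0.68,-0.1,20],[0,0,0,-1.8,-0.85,-0.1,20],[0,0,0,-2.25,-0.98,-0.1,20]]

```text
time_s: 38.25
tcp_pos: [0.5622, -0.3772, 0.111]
ee_rot: [[0.971, 0.002, 0.24], [-0.24, -0.001, 0.971], [0.002, -1.0, -0.001]]
wrist_force: [2.1, -3.7, 1.6]
gripper_width: 0.275
```

>>> step_arm:
  moves:
    - [[0,0,0,-0.45,-0.11,0,20],[0,0,0,-0.9,-0.2,0,20],[0,0,0,-1.35,-0.27,0,20],[0,0,0,-1.8,-0.31,0,20],[0,0,0,-2.25,-0.32,0,20]]

```text
time_s: 38.67
tcp_pos: [0.5397, -0.3711, 0.1133]
ee_rot: [[0.971, -0.0, 0.24], [-0.24, 0.0, 0.971], [-0.0, -1.0, 0.0]]
wrist_force: [2.5, -2.4, 1.5]
gripper_width: 0.277
```

>>> step_arm:
  moves:
    - [[0,0,0,0,0,0,20],[0,0,0,0,0,0,20],[0,0,0,0,0,0,20],[0,0,0,0,0,0,20],[0,0,0,0,0,0,20]]

```text
time_s: 39.08
tcp_pos: [0.5398, -0.3712, 0.1132]
ee_rot: [[0.971, -0.001, 0.24], [-0.24, 0.001, 0.971], [-0.001, -1.0, 0.0]]
wrist_force: [-1.0, 0.4, 4.9]
gripper_width: 0.275
```

```bash
python3 -c "
from h import *
did((0,-2.25,-.98,-.1),(0,-2.25,-.32,0))
planc((.54,-.371,.1135,76.05,1))
cap('side','s25')
import cv2
a=cv2.resize(cv2.imread('pics/s25.png')[130:230,300:400],None,fx=6,fy=6,interpolation=cv2.INTER_CUBIC)
cv2.imwrite('pics/s25c.png',a)
"
```

```text
t 39.08 meas [ 0.5398 -0.3712  0.1132] yaw 76.12 cmd [ 0.5398 -0.372   0.1137 76.1127] F [-1.0172  0.3508  4.8813] g 0.275 J [-20.  31.  -4.  -0. -56. -83.]
  turn y 0.001 shift [-0.    0.02  0.1 ] |0.1|
```

View pics/s25c.png

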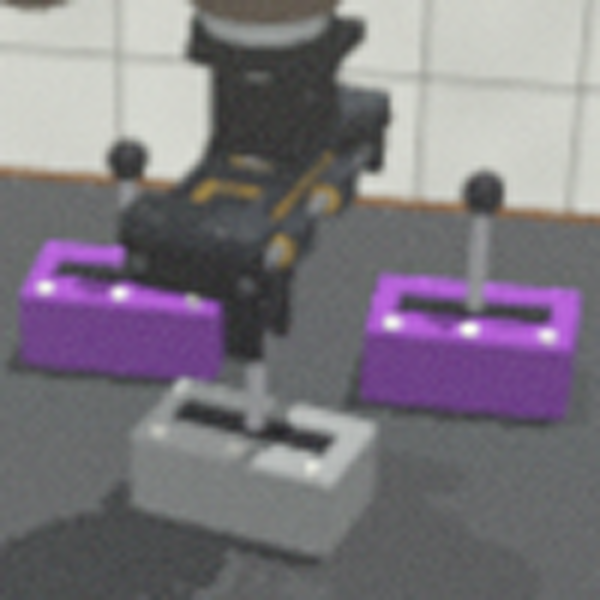

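>>> step_arm:
  moves:
    - [[0,0,0,0,0,0,35],[0,0,0,0,0,0,50],[0,0,0,0,0,0,70],[0,0,0,0,0,0,80],[0,0,0,0,0,0,80]]

```text
time_s: 39.55
tcp_pos: [0.5399, -0.3712, 0.1125]
ee_rot: [[0.971, -0.001, 0.24], [-0.24, 0.001, 0.971], [-0.001, -1.0, 0.0]]
wrist_force: [-0.5, 0.5, -0.4]
gripper_width: 0.569
```

>>> step_arm:
  moves:
    - [[0,0,0,0,0,0,80],[0,0,0,0,0,0,80],[0,0,0,0,-2,0,80],[0,0,0,0,-5,0,80],[0,0,0,0,-8,0,80]]

```text
time_s: 39.97
tcp_pos: [0.5395, -0.3712, 0.193]
ee_rot: [[0.971, -0.003, 0.24], [-0.24, 0.001, 0.971], [-0.003, -1.0, 0.0]]
wrist_force: [1.1, -0.3, 0.1]
gripper_width: 0.795
```

>>> step_arm:
  moves:
    - [[0,0,0,0,-2,-1,80],[0,0,0,0,-4,-3,80],[0,0,0,0,-6,-6,80],[0,0,0,0,-6,-9,80],[0,0,0,0,-6,-12,80]]

```text
time_s: 40.38
tcp_pos: [0.5117, -0.4892, 0.2558]
ee_rot: [[0.971, 0.004, 0.239], [-0.239, -0.002, 0.971], [0.004, -1.0, -0.001]]
wrist_force: [0.4, 0.9, -0.6]
gripper_width: 0.798
```

```bash
python3 -c "
from h import *
did((0,0,-8,0),(0,0,-6,-12))
planc((.54,-.371,.1135,76.05,1))
cap('side','s26');cap('top','t26')
import cv2
a=cv2.resize(cv2.imread('pics/s26.png')[130:230,300:400],None,fx=6,fy=6,interpolation=cv2.INTER_CUBIC)
cv2.imwrite('pics/s26c.png',a)
T=cv2.imread('pics/t26.png')
b=cv2.resize(T[180:250,265:335],None,fx=8,fy=8,interpolation=cv2.INTER_CUBIC);cv2.imwrite('pics/t26c.png',b)
S=dict(np.load('side0.pkl',allow_pickle=True))
x=np.array([.9705,-.2412,0]);c=np.array([.54,-.371,.045])
for q in (-.1,-.05,0,.05,.1): print(q,(proj(S,c+.08*(np.sin(q)*x+np.cos(q)*np.array([0,0,1])))+.5-[300,130])*6)
"
```

```text
t 40.38 meas [ 0.5117 -0.4892  0.2558] yaw 76.18 cmd [ 0.511  -0.4885  0.2537 76.1127] F [ 0.3946  0.8553 -0.6468] g 0.798 J [-31.  30.  16.   0. -76. -73.]
  turn y 0.001 shift [-0.   14.02 12.1 ] |18.5|
-0.1 [273.8717 313.1121]
-0.05 [266.9046 311.0979]
0 [259.924  309.4172]
0.05 [252.9492 308.0737]
0.1 [245.9992 307.0699]
```

View pics/s26c.png

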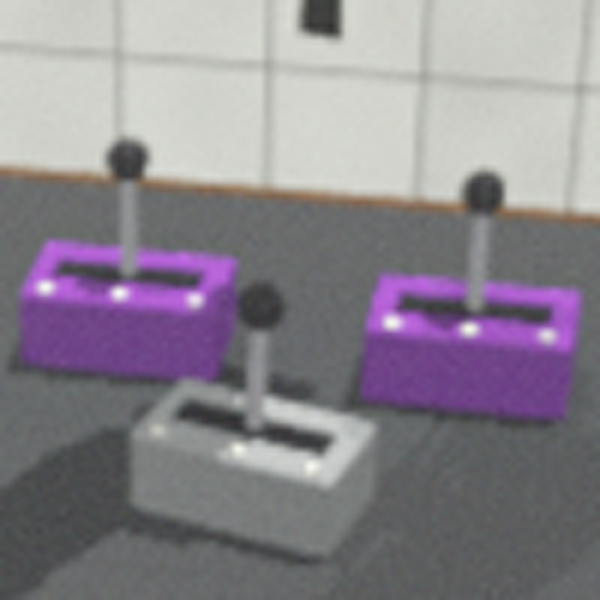

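View pics/s26.png

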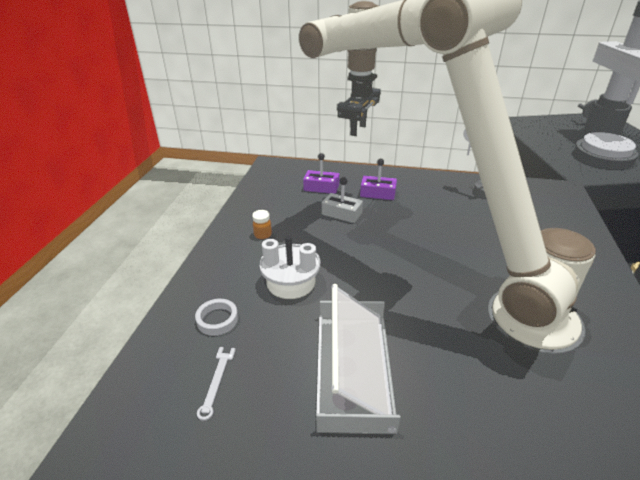

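View pics/t26.png

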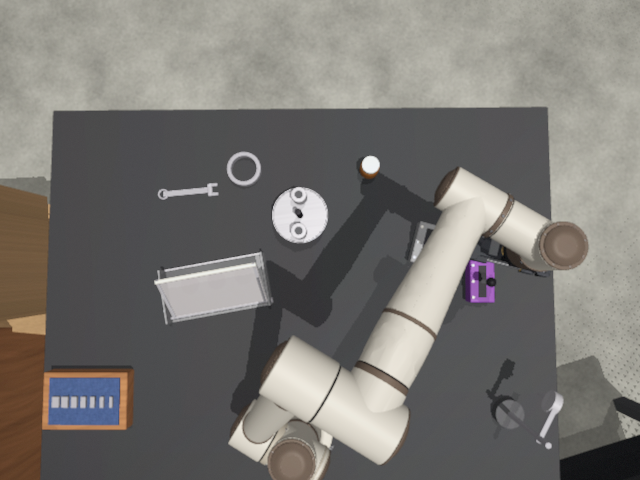

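View pics/t26c.png

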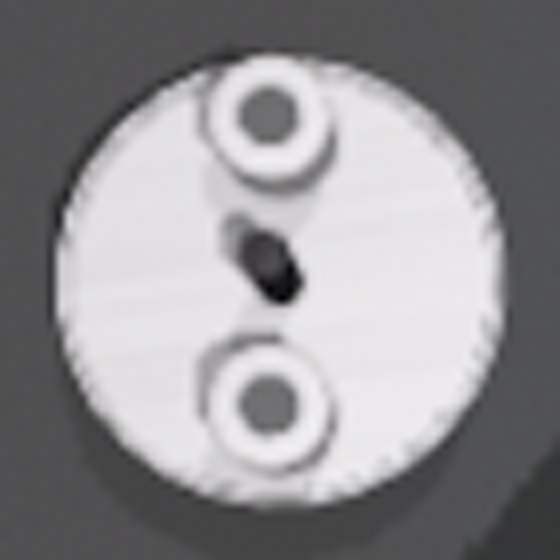

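The lever ball is at crop (261,306), against a predicted (260,309) for 0 rad. The dish is centred with both blanks upright, the flap is shut, and the bystanders are where they started. I'll let the arm come to rest and hand in.

>>> step_arm:
  moves:
    - [[0,0,0,0,0,0,80],[0,0,0,0,0,0,80],[0,0,0,0,0,0,80],[0,0,0,0,0,0,80],[0,0,0,0,0,0,80]]

```text
time_s: 40.9
tcp_pos: [0.5119, -0.4871, 0.2535]
ee_rot: [[0.971, 0.0, 0.239], [-0.239, -0.0, 0.971], [0.0, -1.0, -0.0]]
wrist_force: [-0.1, -0.3, -0.3]
gripper_width: 0.801
```

```bash
python3 -c "
from h import *
print(r.finish_job())"
```

```text
the job is handed in; nothing more can be done
None
```

The job is done and handed in at about 41 s of robot time; finish_job reported no verdict.

**What I did:** I moved the lever from the gauge feed to centre off, rested there about 2 s, then took it on to the balance feed. I set the dish on the pan and let go of it, then loaded both blanks that were present, reaching in behind the flap each time. I left the dish alone for over 3 s and switched the lever back to centre off.

**Last checks, from the final pictures:**
- **Lever:** upright; the ball was within half a pixel of where 0 rad should put it.
- **Dish:** centred on the pan to about 1 mm, with no sign of a knock at any check.
- **Blanks:** two upright, on opposite sides of the post; the dispenser is empty.
- **Flap and bystanders:** the flap is shut, and the ring, jar, wrench and purple look-alikes are where they started.
- **Robot:** touching nothing.

**Small disagreements:**
- The lever's start looked nearer -0.49 than -0.6 rad, and its balance position about +0.58.
- The top camera read about 1–2 mm off for the pan and the dish alike, so it cancels in the centring check.

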